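Gauge the eyepiece sleeves and tray the one that passes

ROBOT

A 6-joint arm with a two-finger parallel gripper is mounted at the origin on the work surface. World frame = base frame: x ahead of the robot, y to its left, z up, the work surface at z = 0. Lengths are in m, angles in rad, forces in N, time in s.
With the tool pointing down it reaches from about 0.25 to 0.725 m from the base axis. Payload 4 kg.
Tool frame: the origin (TCP) lies at the very end of the fingers, on their centre line; the grasp point (between the pads) lies 19 mm behind it; z points along the fingers, y is the direction in which the jaws open and shut (so a half turn about z gives the same grasp; the last joint's range is limited). The gripper opens to 85 mm and grips with 20 to 120 N. Pads are 22 mm wide; open, the fingers measure 114 mm over their backs; the gripper's body (76 mm by 85 mm) begins 54 mm behind the grasp point. The pads swing forward as they close: fully open they stand 13 mm farther back than shut.
Start: joints at [-1.135, 0.241, 0.005, 1.335, 0, 1.571], TCP at [0.211, -0.453, 0.199] pointing down, gripper open.
Joint ranges: [-2.72, 2.72], [-1.05, 1.87], [-1.09, 1.28], [-1.99, 2.15], [-1.42, 1.44], [-3.14, 3.14]. Speed limits (rad/s): [2.79, 2.79, 3.14, 3.14, 3.14, 3.14].

INTERFACE

Orientations are given as a unit quaternion [x, y, z, w].
In Python, from workcell import bot, camera gives the robot as it stands. The module is installed in compiled form; this text tells all that it offers.
- The arm moves only by the tool send_rows, never from a script. Its argument "deltas" is a list of rows, each an object with "grip": the opening, from 0 (shut) to 1 (fully open); "translation": the shift along the tool's x, y, z in m, a list of three; "twist": the turn, a rotation vector about the tool's x, y, z in degrees, a list of three. A call has 1 to 5 rows; each row is the pose to reach, as a shift and turn from the pose measured when the call began, along the tool's axes at that moment; what a row does not reach only later rows make up. A row lasts 1/8 s, in which the tool goes at most 62.5 mm and 10.7 degrees, less where a joint would pass 70% of its speed; a pose out of reach is approached as far as the arm can. A call with a gripper value outside its range is refused whole. The fingers move at their own pace and stop on an object; the grip force is fixed at half the most. Time passes only in rows, so rows that repeat a pose let the fingers close. It gives the time, the measured TCP pose, the force and the opening at its end, in the units of the state.
- bot.get_obs(): the state, without advancing time (a new reading comes with each control period).
- camera(name): name is "scene" or "top" or "wrist"; returns a dict with "color" (384x512x3 uint8, blue, green, red), "intrinsics" (3x3 intrinsics, pixels), "xyz" and "rotation" of the camera in the world. Camera axes: x right, y down, z forward; pixel columns grow to the right and rows downward; lengths in m; the calibration is good to about 2 mm. A picture is of the moment at which its call begins. There is no depth.
- bot.job_done(): hands the job in, once; it reports no verdict.
The state is a dict: "clock": time; "joint_pos": joint angles; "joint_vel": joint speeds; "tau": joint torques, N m; "eef_pos": TCP position; "tool_rot": TCP orientation; "ft_force": force on the tool from outside, world axes, zero at the start; "ft_torque": the same for the moment, N m; "grip_width": finger opening in m.
Only numpy, scipy, OpenCV 4.12 (cv2) and the standard library are available. Lean on these libraries where they do the work, as an engineer would, in place of code of your own. Each camera call takes 0.05 s, during which the arm holds its last target.

TASK

Two eyepiece sleeves sit in the tilted stand and only one of them is bored wide enough for the plug gauge. Take the gauge from its wooden block and try it in the sleeves, without forcing it, until it slides fully home, down to its flange, in one of them; then put the gauge back in its block and stand that sleeve upright in the white tray. Leave the other sleeve seated in the stand and do not disturb the loose things on the bench.

Things in the scene. Friction and masses are not known exactly. Their poses are not given: they have to be found in the camera images.
- sleeve_a_mid (a point): one of two aluminium tubes alike but for the bore: outside diameter 36, length 40, bore 24 (takes the gauge) or 18 (stops it after about 5), 40 to 105 g. In either seat of the stand, 10 sunk, 30 proud, axis 30 degrees from vertical, top leaning away from the robot. Point on the axis, 20 from each end; z along the axis, out of the top.
- sleeve_b_mid (a point): one of two aluminium tubes alike but for the bore: outside diameter 36, length 40, bore 24 (takes the gauge) or 18 (stops it after about 5), 40 to 105 g. In either seat of the stand, 10 sunk, 30 proud, axis 30 degrees from vertical, top leaning away from the robot. Point on the axis, 20 from each end; z along the axis, out of the top.
- gauge_grip (a point): steel plug gauge, 130 to 200 g, 96 long: from below, pin of diameter 20, length 36 (first 7 tapered from diameter 12), flange of diameter 32, thickness 6, round handle of diameter 24, length 54. Starts upright, pin in the block's hole, flange on the block's top. Point: middle of the handle, on the axis, 69 above the pin's end; z from pin to handle.
- gauge_tip (a point): the centre of the lower end of the gauge's pin (same axes as the gauge's handle point).
- block_hole (a point): centre of the mouth of the hole in the top of the fixed wooden gauge block, 74 x 74 and 48 tall; the hole is 27 in diameter and goes right through to the bench. z up.
- stand: fixed grey stand, base 100 x 230; its deck (90 x 220, 20 thick) slopes 30 degrees down towards its own +x (away from the robot), deck top about 57 above the bench at the middle. Two round seats, 38 in diameter, 10 deep, at +55 and -55 along its y. Origin on the bench under its middle; z up.
- tray: fixed open white plastic tray, 120 (x) x 130 (y) outside, walls 4 thick and 20 tall, floor top 4 above the bench. Origin at the centre of its underside; z up.
- eyepiece: loose black eyepiece, 32 in diameter, 44 tall, standing beyond the stand. A bystander; leave it where it is. Origin at the centre of its underside.
- dish: loose clear dish with lid, 90 in diameter, 15 tall, beyond the stand. A bystander; leave it where it is. Origin at the centre of its underside.
- beaker: loose glass beaker, about 72 in diameter, 90 tall. A bystander; leave it where it is. Origin at the centre of its underside.
- driver: loose screwdriver, 160 long, lying to the right of the stand. A bystander; leave it where it is. Origin at the centre of its underside.
Not all that is in view belongs to the job. What is meant by the part that bears gauge_grip is not pink or yellow, and is the smaller of those in its own colour.

How it is judged:
By the outcome, as a careful person would: the job done as asked, in the order asked, and still so for the second after the job is handed in, with the robot touching nothing.
It also fails if it takes over 64 s, if anything falls off the work surface, if the arm or the gripper's body presses on something with over 40 N, if the wrist force passes 120 N, or if a joint passes its speed limit or range.

## Working session

There is one attempt and no reset: what is moved stays moved. The work goes in short steps, Python scripts to look and compute and a tool call to move; the robot and the scene stay as the last step left them, time stands still between calls to the robot, and variables do not carry over. Pictures are saved under pics/ and viewed, and the job is handed in when it is done.

Besides the shell and the picture viewer there is one more tool, called after "Request:" in YAML: its name, and indented under it one key for each argument. send_rows: Moves the arm, as the interface text tells. Its arguments: {"type":"object","properties":{"deltas":{"type":"array","items":{"type":"object","properties":{"grip":{"type":"number"},"translation":{"type":"array","items":{"type":"number"}},"twist":{"type":"array","items":{"type":"number"}}}}}},"required":["deltas"]}

```bash
mkdir -p pics; cat > h.py <<'E'
import numpy as np, cv2
from workcell import bot, camera
from scipy.spatial.transform import Rotation as R
def snap(n,f):
    c=camera(n); cv2.imwrite('pics/'+f,c['color']); np.savez('pics/'+f[:-4]+'.npz',K=c['intrinsics'],t=c['xyz'],R=np.array(c['rotation'])); return c
def Rm(r):
    r=np.array(r); return r if r.shape==(3,3) else R.from_quat(r).as_matrix()
def load(f):
    d=np.load('pics/'+f+'.npz'); return d['K'],d['t'],Rm(d['R'])
def ray(f,u,v,z):
    K,t,Rr=load(f); d=Rr@np.linalg.solve(K,[u,v,1]); return t+d*(z-t[2])/d[2]
def proj(f,p):
    K,t,Rr=load(f); q=K@(Rr.T@(np.array(p)-t)); return q[:2]/q[2]
def tri(obs):
    A=np.zeros((3,3));b=np.zeros(3)
    for f,u,v in obs:
        K,t,Rr=load(f); d=Rr@np.linalg.solve(K,[u,v,1]); d/=np.linalg.norm(d); P=np.eye(3)-np.outer(d,d); A+=P;b+=P@t
    return np.linalg.solve(A,b)
def st():
    o=bot.get_obs(); return o
def delta(pos,Rt):
    """shift (mm) & twist (deg) in tool axes to reach target"""
    o=bot.get_obs(); R0=R.from_quat(o['tool_rot']); 
    t=R0.inv().apply(np.array(pos)-o['eef_pos']); w=(R0.inv()*R.from_matrix(Rt)).as_rotvec(degrees=True)
    print('clock',round(o['clock'],2),'trans',t.round(4),'twist',w.round(1)); return t,w
E
python3 - <<'E'
from h import *
np.set_printoptions(precision=4,suppress=True)
for n in['scene','top','wrist']:
    c=snap(n,n+'0.png'); print(n,c['xyz'],c['rotation'],c['intrinsics'])
print(bot.get_obs())
E
```

```text
scene [ 1.2325 -0.7435  0.849 ] [ 0.8276  0.3545 -0.1633 -0.4033] [[495.9258   0.     254.9524]
 [  0.     495.9258 190.4011]
 [  0.       0.       1.    ]]
top [ 0.3522 -0.0618  1.0563] [-0.6955  0.714  -0.0461  0.066 ] [[347.7891   0.     248.2202]
 [  0.     347.7891 195.3672]
 [  0.       0.       1.    ]]
wrist [ 0.2789 -0.4209  0.3734] [ 0.8343 -0.531  -0.0802  0.125 ] [[336.7072   0.     257.7692]
 [  0.     336.7072 190.6069]
 [  0.       0.       1.    ]]
{'clock': 0.15, 'joint_pos': array([-1.135 ,  0.2413,  0.004 ,  1.3352,  0.    ,  1.5708]), 'joint_vel': array([ 0.0004, -0.0023,  0.0058,  0.0018, -0.001 ,  0.0009]), 'tau': array([  0.0003, -37.2635,  25.2638,   0.0124,   0.    ,  -0.    ]), 'eef_pos': array([ 0.2109, -0.4528,  0.198 ]), 'tool_rot': array([ 0.9764,  0.2162, -0.0002, -0.0008]), 'ft_force': array([ 0.0319,  0.3986, -0.0034]), 'ft_torque': array([-0.0115,  0.0327,  0.0004]), 'grip_width': 0.08579084581099534}
```

```bash
python3 - <<'E'
import cv2,numpy as np
a=cv2.imread('pics/scene0.png')[170:300,60:230]; b=cv2.imread('pics/top0.png')[160:270,310:480]; c=cv2.imread('pics/scene0.png')[125:265,215:385]; d=cv2.imread('pics/top0.png')[160:260,100:290]
f=lambda x,w,h:cv2.resize(x,(w,h),interpolation=cv2.INTER_CUBIC)
cv2.imwrite('pics/c1.png',f(a,780,596)); cv2.imwrite('pics/c2.png',f(b,780,505)); cv2.imwrite('pics/c3.png',f(c,729,600)); cv2.imwrite('pics/c4.png',f(d,760,400))
E
```

```text
(no output)
```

The gauge candidates in scene0 are:
- large dark one, free-standing (88,225)
- small dark one, in the wooden block (138,225)
- pink (148,262)
- yellow (135,198)

The gauge meant is the dark one in the block: it is not pink or yellow, and it is the smaller of the two dark ones. The enlarged crop confirms this. The sleeve mouths are at scene (262,191) and (284,170). The first looks wider-bored. Next I measure them.

```bash
python3 - <<'E'
from h import *
np.set_printoptions(precision=4,suppress=True)
print('handle top',tri([('scene0',137.4,215.8),('top0',359.0,212.3)]), ray('scene0',137.4,215.8,.108), ray('top0',359,212.3,.108))
print('slv -y top',tri([('scene0',262.3,191.2),('top0',250.75,180.75)]))
print('slv +y top',tri([('scene0',284.3,169.8),('top0',213.5,190.5)]))
# tray rim corners in c4 (z .02) and stand deck
f=lambda x,y:(100+x/4,160+y/4)
for p in [(30,220),(193,197),(210,350),(45,372)]: print('tray',ray('top0',*f(*p),.02))
for p in [(385,122),(665,52),(697,172),(403,213)]: print('deck',f(*p))
g=lambda x,y:(310+x/4.588,160+y/4.588)
for p in [(112,220),(235,180),(273,287),(152,325)]: print('block',ray('top0',*g(*p),.048))
E
```

```text
handle top [ 0.4494 -0.3389  0.1021] [ 0.4551 -0.3426  0.108 ] [ 0.4493 -0.3365  0.108 ]
slv -y top [ 0.5527 -0.0438  0.0734]
slv +y top [0.5273 0.064  0.073 ]
tray [0.4705 0.3932 0.02  ]
tray [0.4847 0.269  0.02  ]
tray [0.3698 0.2538 0.02  ]
tray [0.3566 0.3773 0.02  ]
deck (196.25, 190.5)
deck (266.25, 173.0)
deck (274.25, 203.0)
deck (200.75, 213.25)
block [ 0.47   -0.2842  0.048 ]
block [ 0.4933 -0.3631  0.048 ]
block [ 0.4251 -0.3816  0.048 ]
block [ 0.4033 -0.3049  0.048 ]
```

```bash
cat >> h.py <<'E'
def Rdown(yaz):
    a=np.radians(yaz); y=np.array([np.cos(a),np.sin(a),0]); z=np.array([0,0,-1.]); return np.stack([np.cross(y,z),y,z],1)
def Raxis(axis,yaz):
    z=-np.array(axis)/np.linalg.norm(axis); a=np.radians(yaz); y=np.array([np.cos(a),np.sin(a),0]); y-=z*(y@z); y/=np.linalg.norm(y); return np.stack([np.cross(y,z),y,z],1)
E
python3 - <<'E'
from h import *
delta([.45,-.337,.20],Rdown(60))
E
```

```text
clock 0.15 trans [ 0.2657 -0.004  -0.002 ] twist [-1.00e-01 -1.00e-01 -1.25e+02]
```

Request:
send_rows:
  deltas:
    - {"grip":1,"translation":[0.053,0,0],"twist":[0,0,-10]}
    - {"grip":1,"translation":[0.106,0,0],"twist":[0,0,-20]}
    - {"grip":1,"translation":[0.16,-0.002,0],"twist":[0,0,-30]}
    - {"grip":1,"translation":[0.213,-0.003,0],"twist":[0,0,-40]}
    - {"grip":1,"translation":[0.266,-0.004,0],"twist":[0,0,-50]}

```text
clock: 0.78
eef_pos: [0.4516, -0.3359, 0.1977]
tool_rot: [0.792, 0.611, 0.0, -0.001]
ft_force: [-0.2, -1.1, 0.6]
grip_width: 0.0852
```

Request:
send_rows:
  deltas:
    - {"grip":1,"translation":[0,0,0],"twist":[0,0,-12]}
    - {"grip":1,"translation":[0,0,0],"twist":[0,0,-24]}
    - {"grip":1,"translation":[0,0,0],"twist":[0,0,-36]}
    - {"grip":1,"translation":[0,0,0],"twist":[0,0,-48]}
    - {"grip":1,"translation":[0,0,0],"twist":[0,0,-60]}

```text
clock: 1.4
eef_pos: [0.4514, -0.3356, 0.1972]
tool_rot: [0.43, 0.903, 0.001, -0.001]
ft_force: [0.1, -0.1, 1.8]
grip_width: 0.0852
```

```bash
python3 - <<'E'
from h import *
print(bot.get_obs()['joint_pos'],bot.get_obs()['eef_pos'])
delta([.45,-.337,.20],Rdown(60))
snap('wrist','w1.png')
E
```

```text
[-6.39723290e-01  3.69015255e-01  1.78859538e-01  1.38367032e+00
  5.82222005e-04  2.49628694e-01] [ 0.45135905 -0.33561858  0.19717116]
clock 1.4 trans [-0.0002 -0.0019 -0.0028] twist [  0.   -0.2 -21. ]
```

```bash
python3 - <<'E'
from h import *
im=cv2.imread('pics/w1.png')[100:240,190:330]; cv2.imwrite('pics/c5.png',cv2.resize(im,(600,600),interpolation=cv2.INTER_CUBIC))
print(ray('w1',255,187,.108),ray('w1',316,308,.12),ray('w1',302,250,0),ray('w1',110,210,.12), ray('w1',150,185,.0))
for p in [(239,119),(304,151),(275,215),(210,190)]: print(ray('w1',*p,.048))
print(proj('w1',bot.get_obs()['eef_pos']))
E
```

```text
[ 0.45161268 -0.33911825  0.108     ] [ 0.56069219 -0.38859719  0.12      ] [ 0.56590003 -0.39042378  0.        ] [ 0.37160659 -0.42435775  0.12      ] [ 0.37543107 -0.43874502  0.        ]
[ 0.40828699 -0.31047912  0.048     ]
[ 0.47630814 -0.29459548  0.048     ]
[ 0.49719568 -0.36347202  0.048     ]
[ 0.42905084 -0.38417485  0.048     ]
[257.18000985 226.58324687]
```

```bash
python3 - <<'E'
from h import *
print(ray('w1',256.5,171.9,.054))
delta([.4517,-.339,.063],Rdown(39.1))
E
```

```text
[ 0.45269926 -0.33886885  0.054     ]
clock 1.45 trans [-0.0032 -0.0018  0.1342] twist [-0.  -0.2  0.2]
```

Request:
send_rows:
  deltas:
    - {"grip":1,"translation":[-0.003,-0.002,0.03],"twist":[0,-0.2,0]}
    - {"grip":1,"translation":[-0.003,-0.002,0.07],"twist":[0,-0.2,0]}
    - {"grip":1,"translation":[-0.003,-0.002,0.11],"twist":[0,-0.2,0]}
    - {"grip":1,"translation":[-0.003,-0.002,0.134],"twist":[0,-0.2,0]}
    - {"grip":1,"translation":[-0.003,-0.002,0.134],"twist":[0,-0.2,0]}

```text
clock: 2.08
eef_pos: [0.4495, -0.3375, 0.0607]
tool_rot: [0.429, 0.903, 0.0, -0.003]
ft_force: [1.0, -0.1, 0.2]
grip_width: 0.0851
```

Request:
send_rows:
  deltas:
    - {"grip":0,"translation":[0,0,0],"twist":[0,0,0]}
    - {"grip":0,"translation":[0,0,0],"twist":[0,0,0]}
    - {"grip":0,"translation":[0,0,0],"twist":[0,0,0]}
    - {"grip":0,"translation":[0,0,0],"twist":[0,0,0]}
    - {"grip":0,"translation":[0,0,0],"twist":[0,0,0]}

```text
clock: 2.7
eef_pos: [0.4502, -0.3379, 0.0619]
tool_rot: [0.429, 0.903, 0.0, -0.002]
ft_force: [-0.8, 0.8, 5.3]
grip_width: 0.0214
```

```bash
python3 - <<'E'
from h import *
print(bot.get_obs())
snap('wrist','w2.png')
E
```

```text
{'clock': 2.7, 'joint_pos': array([-6.43817195e-01,  4.58976620e-01, -4.93712826e-02,  1.06580425e+00,
       -1.16972733e-04,  2.43739360e-01]), 'joint_vel': array([ 5.71970056e-05, -5.00628542e-04,  1.26520124e-03, -1.59305837e-03,
        4.29234287e-04, -9.03640928e-05]), 'tau': array([-1.74101223e-01, -4.18677700e+01,  2.13108677e+01, -3.17333629e-01,
       -8.29212181e-02, -3.47608198e-03]), 'eef_pos': array([ 0.45017355, -0.33790171,  0.06192948]), 'tool_rot': array([ 4.29354126e-01,  9.03134661e-01,  2.76093507e-04, -1.65607344e-03]), 'ft_force': array([-0.79747801,  0.75680827,  5.26374054]), 'ft_torque': array([0.16627328, 0.10868767, 0.0233149 ]), 'grip_width': 0.021418159905930625}
```

Request:
send_rows:
  deltas:
    - {"grip":0,"translation":[0,0,-0.02],"twist":[0,0,0]}
    - {"grip":0,"translation":[0,0,-0.06],"twist":[0,0,0]}
    - {"grip":0,"translation":[0,0,-0.1],"twist":[0,0,0]}
    - {"grip":0,"translation":[0,0,-0.14],"twist":[0,0,0]}
    - {"grip":0,"translation":[0,0,-0.15],"twist":[0,0,0]}

```text
clock: 3.38
eef_pos: [0.4517, -0.3391, 0.2144]
tool_rot: [0.429, 0.903, -0.0, 0.001]
ft_force: [0.9, 0.2, -1.7]
grip_width: 0.0213
```

```bash
python3 - <<'E'
from h import *
print(bot.get_obs())
snap('wrist','w3.png');snap('scene','s3.png')
a=cv2.imread('pics/s3.png')[120:300,60:330]
cv2.imwrite('pics/c6.png',cv2.resize(a,(800,533),interpolation=cv2.INTER_CUBIC))
E
```

```text
{'clock': 3.375, 'joint_pos': array([-6.43819728e-01,  3.64567415e-01,  2.16834399e-01,  1.42158356e+00,
       -1.65648091e-04,  2.43811697e-01]), 'joint_vel': array([ 0.00102821,  0.00988703,  0.10444095,  0.16577236, -0.00083298,
       -0.00030012]), 'tau': array([ 1.27448409e-03, -4.52215075e+01,  2.65130550e+01,  2.05146940e-01,
       -2.13071362e-03,  3.33758217e-04]), 'eef_pos': array([ 0.45173493, -0.33909575,  0.21438012]), 'tool_rot': array([ 4.29388565e-01,  9.03119542e-01, -2.28166495e-04,  7.08671851e-04]), 'ft_force': array([ 0.92545675,  0.17493732, -1.71861315]), 'ft_torque': array([-0.01179399,  0.01493645, -0.03015353]), 'grip_width': 0.021348523803725643}
```

```bash
python3 - <<'E'
from h import *
im=cv2.imread('pics/w3.png')[140:310,190:330]; cv2.imwrite('pics/c7.png',cv2.resize(im,(490,595),interpolation=cv2.INTER_CUBIC))
print(ray('w3',258,160.5,.048))
E
```

```text
[ 0.45067644 -0.33696842  0.048     ]
```

```bash
python3 - <<'E'
from h import *
np.set_printoptions(precision=4,suppress=True)
o=bot.get_obs(); K,t,Rr=load('w3'); T=R.from_quat(o['tool_rot']).as_matrix(); p=o['eef_pos']
def tool(u,v,z):
    d=T.T@(Rr@np.linalg.solve(K,[u,v,1])); c=T.T@(t-p); return c+d*(z-c[2])/d[2]
print('cam in tool',T.T@(t-p), p, o['clock'])
print(tool(258.3,271.1,-.046),tool(258.3,222.9,.008))
print(ray('w3',258.3,162.9,.048))
E
```

```text
cam in tool [ 0.0748  0.0004 -0.1775] [ 0.4509 -0.3384  0.2121] 3.475
[-0.0035  0.0008 -0.046 ] [-0.0032  0.0009  0.008 ]
[ 0.4525 -0.3387  0.048 ]
```

```bash
python3 - <<'E'
from h import *
ax=np.array([.5*np.cos(np.radians(13.2)),.5*np.sin(np.radians(13.2)),.866])
top=np.array([.5535,-.043,.083])
delta(top+ax*.13,Raxis(ax,103.2))
delta(top+ax*.13,Rdown(103.2))
E
```

```text
clock 3.48 trans [0.1359 0.3245 0.0166] twist [ 16.8  26.7 -62.5]
clock 3.48 trans [0.1359 0.3245 0.0166] twist [  0.   -0.1 -64.1]
```

Request:
send_rows:
  deltas:
    - {"grip":0,"translation":[0.02,0.045,0],"twist":[2.4,3.8,-8.9]}
    - {"grip":0,"translation":[0.039,0.093,0],"twist":[4.8,7.6,-17.8]}
    - {"grip":0,"translation":[0.058,0.14,0.003],"twist":[7.2,11.4,-26.8]}
    - {"grip":0,"translation":[0.078,0.186,0.006],"twist":[9.6,15.2,-35.7]}
    - {"grip":0,"translation":[0.097,0.232,0.01],"twist":[12,19,-44.6]}

```text
clock: 4.1
eef_pos: [0.5695, -0.1156, 0.1995]
tool_rot: [0.046, 0.98, -0.022, -0.192]
ft_force: [0.6, -0.8, -1.5]
grip_width: 0.0213
```

```bash
python3 - <<'E'
from h import *
ax=np.array([.5*np.cos(np.radians(13.2)),.5*np.sin(np.radians(13.2)),.866])
top=np.array([.5535,-.043,.083])
delta(top+ax*.13,Raxis(ax,103.2)); print(bot.get_obs()['joint_pos'])
E
```

```text
clock 4.1 trans [-0.0364  0.0911 -0.0166] twist [  4.7   7.3 -17.6]
[-0.15233287  0.79361345  0.81881072  1.97702375 -0.08282503 -0.04196923]
```

Request:
send_rows:
  deltas:
    - {"grip":0,"translation":[-0.018,0.045,-0.008],"twist":[2.3,3.7,-8.8]}
    - {"grip":0,"translation":[-0.036,0.091,-0.017],"twist":[4.7,7.3,-17.6]}
    - {"grip":0,"translation":[-0.036,0.091,-0.017],"twist":[4.7,7.3,-17.6]}

```text
clock: 4.47
eef_pos: [0.5932, -0.0239, 0.1717]
tool_rot: [-0.116, 0.961, -0.031, -0.248]
ft_force: [0.1, -0.7, -2.0]
grip_width: 0.0214
```

```bash
python3 - <<'E'
from h import *
ax=np.array([.5*np.cos(np.radians(13.2)),.5*np.sin(np.radians(13.2)),.866])
top=np.array([.5535,-.043,.083])
delta(top+ax*.13,Raxis(ax,103.2)); print(bot.get_obs()['joint_pos'],bot.get_obs()['eef_pos'])
snap('wrist','w4.png'); snap('scene','s4.png'); snap('top','t4.png')
a=cv2.imread('pics/s4.png')[100:250,190:390]
cv2.imwrite('pics/c8.png',cv2.resize(a,(800,600),interpolation=cv2.INTER_CUBIC))
E
```

```text
clock 4.47 trans [-0.0076 -0.0098 -0.0315] twist [-0.4  1.1  0.5]
[ 0.02068181  0.98004929  1.06119847  2.14603266 -0.10773647 -0.19238732] [ 0.59318394 -0.02387808  0.17171137]
```

```bash
python3 - <<'E'
from h import *
im=cv2.imread('pics/w4.png')[120:240,180:440]; cv2.imwrite('pics/c9.png',cv2.resize(im,(780,360),interpolation=cv2.INTER_CUBIC))
E
cat > fit.py <<'E'
from h import *
from scipy.optimize import least_squares
np.set_printoptions(precision=4,suppress=True)
def geo(q):
    x,y,z,yaw=q; Rz=R.from_euler('z',yaw).as_matrix(); Ry=R.from_euler('y',30,degrees=True).as_matrix(); M=Rz@Ry
    c=np.array([x,y,z]); pt=lambda a,b,h:c+M@np.array([a,b,h]); return pt,M
obs=[('w4',374.3,189.3,(0,.055,.03)),('w4',246.3,188.7,(0,-.055,.03)),
('w4',189.3,131,(-.045,-.11,0)),('w4',427.7,132.7,(-.045,.11,0)),('w4',414.3,224,(.045,.11,0)),('w4',193.3,222.7,(.045,-.11,0)),
('scene0',262.3,191.2,(0,-.055,.03)),('scene0',284.3,169.8,(0,.055,.03)),('top0',250.75,180.75,(0,-.055,.03)),('top0',213.5,190.5,(0,.055,.03))]
def fit(o):
    return least_squares(lambda q:np.concatenate([proj(f,geo(q)[0](*p))-[u,v] for f,u,v,p in o]),[.53,.01,.057,.23],x_scale=[.01,.01,.01,.05])
if __name__=='__main__':
    for o in (obs,obs[:6],obs[:2]+obs[6:]):
        s=fit(o); print(s.x,np.degrees(s.x[3])); print(s.fun.reshape(-1,2))
        pt,M=geo(s.x); print('mouths',pt(0,-.055,.03),pt(0,.055,.03),'ax',M[:,2])
E
python3 fit.py
```

```text
[0.5264 0.0069 0.048  0.2346] 13.441901271484555
[[-0.9566  0.1523]
 [ 0.9773 -0.088 ]
 [-1.0042  0.5283]
 [ 0.8742  0.248 ]
 [-0.4186 -0.5438]
 [ 0.3271 -0.8109]
 [ 0.3115 -0.0805]
 [ 0.1066 -0.1255]
 [-0.4124 -0.501 ]
 [-0.1025 -0.4478]]
mouths [ 0.5538 -0.0431  0.074 ] [0.5282 0.0639 0.074 ] ax [0.4863 0.1162 0.866 ]
[0.5266 0.0069 0.0483 0.2348] 13.452692514469419
[[-0.8495  0.2226]
 [ 0.9501  0.0045]
 [-1.1022  0.5685]
 [ 1.0202  0.247 ]
 [-0.2836 -0.4611]
 [ 0.2569 -0.6885]]
mouths [ 0.5539 -0.0431  0.0743] [0.5283 0.0639 0.0743] ax [0.4863 0.1163 0.866 ]
[0.5265 0.0067 0.0489 0.2352] 13.478723706142018
[[-0.8833 -0.082 ]
 [ 0.6782 -0.2451]
 [ 0.2902 -0.3023]
 [ 0.0754 -0.3555]
 [-0.3473 -0.601 ]
 [-0.0634 -0.516 ]]
mouths [ 0.5539 -0.0433  0.0749] [0.5283 0.0637 0.0749] ax [0.4862 0.1165 0.866 ]
```

```bash
python3 - <<'E'
from fit import *
o=bot.get_obs(); T=R.from_quat(o['tool_rot']); print(o['clock'],o['eef_pos'],T.as_matrix()[:,2])
for z in (.048,.052,.057):
  for ob in (obs,obs[:6]):
    s=least_squares(lambda q:np.concatenate([proj(f,geo([q[0],q[1],z,q[2]])[0](*p))-[u,v] for f,u,v,p in ob]),[.53,.01,.23],x_scale=[.01,.01,.05])
    pt,M=geo([s.x[0],s.x[1],z,s.x[2]]); m=pt(0,-.055,.03)
    print(z,s.cost,s.x,m,'in M axes',M.T@m,'tool',T.inv().apply(m-o['eef_pos']))
E
```

```text
4.625 [ 0.5933 -0.0297  0.1774] [-0.4632 -0.115  -0.8788]
0.048 3.00643130002787 [0.5264 0.0069 0.2346] [ 0.5538 -0.0431  0.074 ] in M axes [ 0.4208 -0.1706  0.3284] tool [-0.0129 -0.0033  0.1107]
0.048 2.606709983771503 [0.5265 0.007  0.2348] [ 0.5539 -0.043   0.074 ] in M axes [ 0.4208 -0.1707  0.3284] tool [-0.0129 -0.0033  0.1107]
0.052 10.368642990809823 [0.5274 0.0065 0.2349] [ 0.5548 -0.0435  0.078 ] in M axes [ 0.4195 -0.1714  0.3322] tool [-0.0117 -0.0039  0.1068]
0.052 7.69348276397942 [0.5275 0.0066 0.2352] [ 0.5549 -0.0434  0.078 ] in M axes [ 0.4196 -0.1715  0.3323] tool [-0.0118 -0.0039  0.1067]
0.057 41.4469874981748 [0.5286 0.006  0.2353] [ 0.556 -0.044  0.083] in M axes [ 0.4179 -0.1724  0.3371] tool [-0.0103 -0.0048  0.1019]
0.057 31.856176271388524 [0.5287 0.0061 0.2357] [ 0.5562 -0.0438  0.083 ] in M axes [ 0.418  -0.1725  0.3371] tool [-0.0104 -0.0046  0.1018]
```

```bash
cat >> h.py <<'E'
AX=np.array([.4863,.1163,.866]); M1=np.array([.5542,-.0432,.075]); TS=Raxis(AX,103.45); G=np.array([-.0025,.0004,0])
def ins(d): # tip d above mouth
    return delta(M1+AX*(.05+d)-TS@G,TS)
E
python3 -c "
from h import *
ins(.015)"
```

```text
clock 4.62 trans [-0.0119 -0.0042  0.0446] twist [-0.2  1.5 -0.3]
```

Request:
send_rows:
  deltas:
    - {"grip":0,"translation":[-0.008,-0.003,0.015],"twist":[0,1,0]}
    - {"grip":0,"translation":[-0.012,-0.004,0.03],"twist":[-0.2,1.5,-0.3]}
    - {"grip":0,"translation":[-0.012,-0.004,0.045],"twist":[-0.2,1.5,-0.3]}
    - {"grip":0,"translation":[-0.012,-0.004,0.045],"twist":[-0.2,1.5,-0.3]}

```text
clock: 5.12
eef_pos: [0.5822, -0.0383, 0.131]
tool_rot: [-0.112, 0.959, -0.03, -0.259]
ft_force: [0.3, 0.0, -1.5]
grip_width: 0.0214
```

```bash
python3 - <<'E'
from h import *
ins(.015); print(bot.get_obs()['joint_pos'],bot.get_obs()['eef_pos'],bot.get_obs()['ft_force'])
snap('wrist','w5.png'); snap('scene','s5.png'); snap('top','t5.png')
a=cv2.imread('pics/s5.png')[130:230,210:340]
b=cv2.imread('pics/w5.png')[120:300,160:400]
cv2.imwrite('pics/c10.png',cv2.resize(a,(780,600),interpolation=cv2.INTER_CUBIC))
cv2.imwrite('pics/c11.png',cv2.resize(b,(800,600),interpolation=cv2.INTER_CUBIC))
E
```

```text
clock 5.12 trans [-0.0009  0.0013 -0.0023] twist [ 0.1 -0.2 -0.1]
[ 7.79746274e-04  9.65092468e-01  9.14196063e-01  2.03549852e+00
 -1.15424932e-01 -2.01255215e-01] [ 0.58221437 -0.03825427  0.13096791] [ 0.26803573  0.04503057 -1.47789012]
```

```bash
python3 - <<'E'
from h import *
o=bot.get_obs();T=R.from_quat(o['tool_rot']).as_matrix();p=o['eef_pos']+T@G
c=lambda q:((proj('s5',q)-[210,130])*6).round()
print('tool',[c(p+T[:,2]*d) for d in(-.046,.008,.05,.065)])
print('sleeve',[c(M1+AX*d) for d in (-.03,0,.05,.1)])
w=lambda q:((proj('w5',q)-[160,120])*10/3).round()
print('w tool',[w(p+T[:,2]*d) for d in(-.046,.008,.05,.065)]);print('w mouth',w(M1))
E
```

```text
tool [array([442., 222.]), array([378., 294.]), array([332., 348.]), array([315., 366.])]
sleeve [array([285., 401.]), array([316., 365.]), array([371., 303.]), array([430., 237.])]
w tool [array([332., 525.]), array([330., 359.]), array([329., 280.]), array([329., 258.])]
w mouth [332. 259.]
```

```bash
python3 - <<'E'
from h import *
np.set_printoptions(precision=4,suppress=True)
a=cv2.imread('pics/w3.png')[180:310,205:310]; b=cv2.imread('pics/w5.png')[180:310,205:310]
c=np.hstack([a,b]); c=cv2.resize(c,None,fx=3.7,fy=4.5,interpolation=cv2.INTER_CUBIC)
c=np.clip(c.astype(float)*1.8,0,255).astype(np.uint8)
cv2.imwrite('pics/c12.png',c)
E
cat > gfit.py <<'E'
from h import *
from scipy.optimize import least_squares
np.set_printoptions(precision=4,suppress=True)
CT=np.array([.0748,.0004,-.1775])
def camrot(f,quat): return R.from_quat(quat).as_matrix().T@load(f)[2]
def g(f,RC,v4,u=258.3):
    K=load(f)[0]
    def pr(p): q=K@(RC.T@(p-CT)); return q[:2]/q[2]
    def res(q):
        x,s,t=q[0],q[1],np.radians(q[2]); a=np.array([np.sin(t),0,np.cos(t)]); e=np.array([np.cos(t),0,-np.sin(t)])
        # grip point at (x,0,-.019+s); axis a toward pin
        P=np.array([x,0,-.019+s])
        pts=[P-.027*a+.012*e,P-.027*a-.012*e,P+.027*a+.012*e,P+.027*a+.016*e]
        return np.array([pr(p)[1] for p in pts])-v4
    r=least_squares(res,[-.002,0,0],x_scale=[.001,.001,1]); return r
E
python3 - <<'E'
from gfit import *
o=bot.get_obs()
RC=camrot('w5',o['tool_rot']); RC3=camrot('w3',[.4294,.9031,0,.0])
print(RC,RC3)
for f,rc,v in (('w3',RC3,[245.6,296.2,209.6,200.7]),('w5',RC,[244.4,292.2,201.1,191.6])):
    r=g(f,rc,np.array(v)); print(r.x,r.fun)
E
```

```text
[[-0.0003 -0.9573 -0.289 ]
 [ 1.     -0.0004  0.0002]
 [-0.0003 -0.289   0.9573]] [[ 0.0012 -0.9553 -0.2956]
 [ 1.      0.0013  0.0001]
 [ 0.0003 -0.2956  0.9553]]
[-0.0031 -0.0029 -3.3651] [-0.0868  0.1025 -1.1348  1.1133]
[ 0.0009 -0.0012  2.1624] [-0.1141  0.1383 -1.4852  1.4522]
```

```bash
python3 - <<'E'
from h import *
out=[]
for n in('w2','w3','w4','w5'):
    a=cv2.imread(f'pics/{n}.png')[180:310,232:286]; out.append(np.clip(cv2.resize(a,None,fx=3.7,fy=4.5,interpolation=cv2.INTER_CUBIC).astype(float)*1.7,0,255).astype(np.uint8))
cv2.imwrite('pics/c13.png',np.hstack(out))
E
cat > ov.py <<'E'
from h import *
def outline(f,T,p,G3,tilt,tilty=0):
    a=R.from_rotvec([np.radians(tilty),np.radians(tilt),0]).apply([0,0,1]); P=np.array(G3)
    e1=np.cross([0,1,0],a); e1/=np.linalg.norm(e1); e2=np.cross(a,e1); L=[]
    for d,r in((-.027,.012),(.027,.012),(.027,.016),(.033,.016),(.033,.010),(.062,.010),(.069,.006)):
        L.append(np.array([proj(f,p+T@(P+a*d+r*(np.cos(t)*e1+np.sin(t)*e2))) for t in np.linspace(0,2*np.pi,40)]))
    return L
def draw(f,box,k,out,hyp,T,p,extra=[]):
    x0,x1,y0,y1=box; im=cv2.imread(f'pics/{f}.png')[y0:y1,x0:x1]; im=cv2.resize(im,None,fx=k,fy=k,interpolation=cv2.INTER_CUBIC)
    for (G3,t,ty),col in hyp:
        for L in outline(f,T,p,G3,t,ty): cv2.polylines(im,[(((L+.5-[x0,y0])*k-.5)).astype(np.int32)],True,col,1)
    cv2.imwrite('pics/'+out,im)
E
python3 - <<'E'
from ov import *
o=bot.get_obs();T=R.from_quat(o['tool_rot']).as_matrix();p=o['eef_pos']
h=[(((-.0025,0,-.019),0,0),(0,0,255)),(((.0015,0,-.019),5.5,0),(0,255,0))]
draw('s5',(240,310,140,220),7,'o1.png',h,T,p)
draw('w5',(200,320,160,310),4,'o2.png',h,T,p)
E
python3 - <<'E'
from ov import *
o=bot.get_obs();T=R.from_quat(o['tool_rot']).as_matrix();p=o['eef_pos']
h=[(((.0009,-.0008,-.0202),2.2,0),(0,255,0))]
draw('s5',(240,310,150,210),7,'o1.png',h,T,p)
draw('w5',(205,315,160,310),4,'o2.png',h,T,p)
T2=R.from_quat([.42935,.90313,.0003,-.0017]).as_matrix()
draw('w2',(205,315,160,310),4,'o3.png',[(((-.0031,0.0006,-.0219),-3.4,0),(0,255,0)),(((-.0025,0.0006,-.019),0,0),(0,0,255))],T2,np.array([.45017,-.3379,.06193]))
a=[cv2.imread(f'pics/o{i}.png') for i in(2,3)]; cv2.imwrite('pics/o23.png',cv2.resize(np.hstack(a),(800,546)))
E
python3 - <<'E'
from h import *
a=cv2.imread('pics/s5.png')[165:215,245:295]; b=cv2.imread('pics/t5.png')[160:200,230:270]
cv2.imwrite('pics/c14.png',np.hstack([np.clip(1.4*cv2.resize(x,(400,400),interpolation=cv2.INTER_LANCZOS4).astype(float),0,255).astype(np.uint8) for x in(a,b)]))
E
cat >> h.py <<'E'
def insg(d,M=None,x=.0018,tilt=5.5,s=-.0173,y=.0004):
    M=M1 if M is None else M
    T=TS@R.from_euler('y',-tilt,degrees=True).as_matrix(); a=np.array([np.sin(np.radians(tilt)),0,np.cos(np.radians(tilt))])
    return delta(M+AX*d-T@(np.array([x,y,s])+.069*a),T)
E
python3 -c "
from h import *
insg(.015);insg(.0);insg(-.036)"
```

```text
clock 5.28 trans [-0.0061  0.0007 -0.0018] twist [-0.  -5.4 -0.1]
clock 5.28 trans [-0.0061  0.0007  0.0132] twist [-0.  -5.4 -0.1]
clock 5.28 trans [-0.006   0.0007  0.0492] twist [-0.  -5.4 -0.1]
```

Request:
send_rows:
  deltas:
    - {"grip":0,"translation":[-0.003,0.001,-0.002],"twist":[0,-2.7,0]}
    - {"grip":0,"translation":[-0.006,0.001,-0.002],"twist":[0,-5.4,0]}
    - {"grip":0,"translation":[-0.006,0.001,-0.002],"twist":[0,-5.4,0]}
    - {"grip":0,"translation":[-0.006,0.001,-0.002],"twist":[0,-5.4,0]}

```text
clock: 5.78
eef_pos: [0.59, -0.0349, 0.132]
tool_rot: [-0.114, 0.971, -0.025, -0.211]
ft_force: [0.0, -0.5, -1.0]
grip_width: 0.0214
```

```bash
python3 - <<'E'
from ov import *
insg(.015)
snap('wrist','w6.png'); snap('scene','s6.png')
a=cv2.imread('pics/s6.png')[165:215,245:295]; b=cv2.imread('pics/w6.png')[140:260,210:310]
cv2.imwrite('pics/c15.png',np.hstack([np.clip(1.4*cv2.resize(x,(400,480 if i else 400),interpolation=cv2.INTER_LANCZOS4)[:400].astype(float),0,255).astype(np.uint8) for i,x in enumerate((a,b))]))
o=bot.get_obs();T=R.from_quat(o['tool_rot']).as_matrix();p=o['eef_pos']
draw('s6',(245,295,165,215),8,'o4.png',[(((.0018,.0004,-.0173),5.5,0),(0,255,0))],T,p)
E
```

```text
clock 5.78 trans [-0.0001 -0.0001  0.0008] twist [-0.  -0.  -0.1]
```

```bash
python3 - <<'E'
from ov import *
o=bot.get_obs();T=R.from_quat(o['tool_rot']).as_matrix();p=o['eef_pos']
im=None
draw('w6',(205,315,130,310),4.4,'o5.png',[(((.0018,.0004,-.0173),5.5,0),(0,255,0)),(((-.0015,.0004,-.0173),2.2,0),(0,0,255))],T,p)
im=cv2.imread('pics/o5.png'); k=4.4
e2=np.array([-np.sin(np.radians(13.45)),np.cos(np.radians(13.45)),0]);e1=np.cross(e2,AX)
for r in(.018,.012):
    L=np.array([proj('w6',M1+r*(np.cos(t)*e1+np.sin(t)*e2)) for t in np.linspace(0,6.283,40)])
    cv2.polylines(im,[((L+.5-[205,130])*k-.5).astype(np.int32)],True,(255,0,255),1)
cv2.imwrite('pics/o5.png',im[:600])
E
python3 - <<'E'
from gfit import *
o=bot.get_obs()
RC=camrot('w6',o['tool_rot'])
K=load('w6')[0]
def pr(p): q=K@(RC.T@(p-CT)); return (q[:2]/q[2])[1]
def model(x,s,td):
    t=np.radians(td); a=np.array([np.sin(t),0,np.cos(t)]); e=np.array([np.cos(t),0,-np.sin(t)]); P=np.array([x,0,-.019+s])
    f=lambda d,r:pr(P+d*a+r*e)
    return np.array([f(-.027,.012),f(-.027,-.012),f(.027,.012),min(f(.027,.016),f(.033,.016)),min(f(.062,.010),f(.069,.006))])
v3=np.array([245.6,296.2,209.6,200.7,192.9]); v5=np.array([244.4,292.2,201.1,191.6,181])
for sb,s5 in((.1,2),(4,2),(4,.3)):
    def res(q):
        b=q[0]
        return np.concatenate([model(q[1]/1e3,q[2]/1e3,q[3])+b-v3, model(q[4]/1e3,q[5]/1e3,q[6])+b-v5,[b/sb,(q[1]+2.2)/1.,q[2]/1,q[5]/s5]])
    r=least_squares(res,[0,-2,0,0,0,0,0]); print(sb,r.x,'cost',r.cost); print(r.fun)
E
```

```text
0.1 [ 0.0087 -3.827  -0.6256 -2.3114 -1.1426  0.7809  2.8142] cost 14.960855359333156
[ 0.7716 -0.3463 -1.5716 -2.0923  2.3472  1.0523 -0.111  -1.4986 -1.9572
  2.5407  0.0865 -1.627  -0.6256  0.3905]
4 [ 2.7929 -2.5991 -0.0815 -1.7925  0.3888  0.8363  3.2233] cost 13.75283998384241
[ 1.0271 -0.2948 -1.4207 -1.95    2.4367  1.0385 -0.0832 -1.5016 -1.9796
  2.553   0.6982 -0.3991 -0.0815  0.4182]
4 [ 2.7729 -2.6079 -0.0854 -1.7962  0.7402  0.0282  3.0522] cost 13.880687969131161
[ 1.0253 -0.2952 -1.4218 -1.951   2.4361  0.8978  0.1482 -1.5559 -2.0523
  2.5955  0.6932 -0.4079 -0.0854  0.094 ]
```

```bash
python3 - <<'E'
from h import *
k=dict(x=.0004,tilt=3.5,s=-.0182,y=.0014)
insg(.010,**k);insg(.0,**k)
E
```

```text
clock 5.88 trans [ 0.0027 -0.0013  0.006 ] twist [-0.   1.9 -0. ]
clock 5.88 trans [ 0.0037 -0.0013  0.0159] twist [-0.   1.9 -0. ]
```

Request:
send_rows:
  deltas:
    - {"grip":0,"translation":[0.003,-0.001,0.004],"twist":[0,1.9,0]}
    - {"grip":0,"translation":[0.0032,-0.0013,0.011],"twist":[0,1.9,0]}
    - {"grip":0,"translation":[0.0032,-0.0013,0.011],"twist":[0,1.9,0]}
    - {"grip":0,"translation":[0.0032,-0.0013,0.011],"twist":[0,1.9,0]}

```text
clock: 6.38
eef_pos: [0.5829, -0.0378, 0.1227]
tool_rot: [-0.114, 0.967, -0.027, -0.227]
ft_force: [-0.2, 0.4, -2.3]
grip_width: 0.0214
```

```bash
python3 - <<'E'
from ov import *
k=dict(x=.0004,tilt=3.5,s=-.0182,y=.0014)
insg(.0,**k)
snap('wrist','w7.png'); snap('scene','s7.png')
a=cv2.imread('pics/s7.png')[165:215,245:295]; b=cv2.imread('pics/w7.png')[140:240,210:310]
cv2.imwrite('pics/c16.png',np.hstack([np.clip(1.4*cv2.resize(x,(400,400),interpolation=cv2.INTER_LANCZOS4).astype(float),0,255).astype(np.uint8) for i,x in enumerate((a,b))]))
E
```

```text
clock 6.38 trans [0.0002 0.     0.005 ] twist [-0.  0. -0.]
```

```bash
python3 - <<'E'
from h import *
k=dict(x=.0004,tilt=3.5,s=-.0182,y=.0014)
for d in(-.004,-.010,-.02,-.036):insg(d,**k)
E
```

```text
clock 6.47 trans [0.0005 0.0001 0.0094] twist [-0.   0.1 -0. ]
clock 6.47 trans [0.0009 0.0001 0.0154] twist [-0.   0.1 -0. ]
clock 6.47 trans [0.0015 0.0001 0.0253] twist [-0.   0.1 -0. ]
clock 6.47 trans [0.0025 0.0001 0.0413] twist [-0.   0.1 -0. ]
```

Request:
send_rows:
  deltas:
    - {"grip":0,"translation":[0.0002,0,0.005],"twist":[0,0,0]}
    - {"grip":0,"translation":[0.0005,0,0.009],"twist":[0,0,0]}
    - {"grip":0,"translation":[0.0007,0,0.012],"twist":[0,0,0]}
    - {"grip":0,"translation":[0.0009,0,0.015],"twist":[0,0,0]}
    - {"grip":0,"translation":[0.0009,0,0.015],"twist":[0,0,0]}

```text
clock: 7.1
eef_pos: [0.5755, -0.0396, 0.1098]
tool_rot: [-0.114, 0.967, -0.027, -0.227]
ft_force: [-0.2, 0.1, -1.4]
grip_width: 0.0211
```

```bash
python3 - <<'E'
from h import *
k=dict(x=.0004,tilt=3.5,s=-.0182,y=.0014)
o=bot.get_obs();T=R.from_quat(o['tool_rot']); print('tool force',T.inv().apply(o['ft_force']),T.inv().apply(o['ft_torque']))
for d in(-.010,-.02,-.036):insg(d,**k)
snap('wrist','w8.png'); snap('scene','s8.png')
a=cv2.imread('pics/s8.png')[165:215,245:295]; b=cv2.imread('pics/w8.png')[140:240,210:310]
cv2.imwrite('pics/c17.png',np.hstack([np.clip(1.4*cv2.resize(x,(400,400),interpolation=cv2.INTER_LANCZOS4).astype(float),0,255).astype(np.uint8) for i,x in enumerate((a,b))]))
E
```

```text
tool force [-0.46513276  0.16817164  1.33940547] [ 0.02544383 -0.61299408 -0.03608591]
clock 7.1 trans [-0.0002  0.      0.0001] twist [-0.  0. -0.]
clock 7.1 trans [0.0004 0.     0.01  ] twist [-0.  0. -0.]
clock 7.1 trans [0.0014 0.     0.026 ] twist [-0.  0. -0.]
```

Request:
send_rows:
  deltas:
    - {"grip":0,"translation":[0,0,0.003],"twist":[0,0,0]}
    - {"grip":0,"translation":[0.0002,0,0.006],"twist":[0,0,0]}
    - {"grip":0,"translation":[0.0003,0,0.009],"twist":[0,0,0]}
    - {"grip":0,"translation":[0.0004,0,0.012],"twist":[0,0,0]}

```text
clock: 7.7
eef_pos: [0.5701, -0.0409, 0.0992]
tool_rot: [-0.114, 0.967, -0.027, -0.227]
ft_force: [0.0, -0.0, -2.4]
grip_width: 0.0214
```

```bash
python3 - <<'E'
from h import *
k=dict(x=.0004,tilt=3.5,s=-.0182,y=.0014)
o=bot.get_obs();T=R.from_quat(o['tool_rot']); print('tool force',T.inv().apply(o['ft_force']),T.inv().apply(o['ft_torque']))
for d in(-.022,-.036):insg(d,**k)
E
```

```text
tool force [-1.06471352 -0.04711519  2.14070554] [-0.02510606 -0.61937998  0.01828769]
clock 7.7 trans [0.0003 0.0001 0.0001] twist [-0.   0.1 -0. ]
clock 7.7 trans [0.0011 0.0001 0.0141] twist [-0.   0.1 -0. ]
```

Request:
send_rows:
  deltas:
    - {"grip":0,"translation":[0.0003,0,0.003],"twist":[0,0,0]}
    - {"grip":0,"translation":[0.0005,0,0.006],"twist":[0,0,0]}
    - {"grip":0,"translation":[0.0008,0,0.009],"twist":[0,0,0]}
    - {"grip":0,"translation":[0.001,0,0.011],"twist":[0,0,0]}

```text
clock: 8.2
eef_pos: [0.5643, -0.0423, 0.0897]
tool_rot: [-0.114, 0.967, -0.027, -0.227]
ft_force: [0.7, -0.6, -1.2]
grip_width: 0.0212
```

```bash
python3 - <<'E'
from h import *
k=dict(x=.0004,tilt=3.5,s=-.0182,y=.0014)
o=bot.get_obs();T=R.from_quat(o['tool_rot']); print('tool force',T.inv().apply(o['ft_force']),T.inv().apply(o['ft_torque']))
for d in(-.036,):insg(d,**k)
snap('wrist','w9.png'); snap('scene','s9.png')
a=cv2.imread('pics/s9.png')[165:215,245:295]; b=cv2.imread('pics/w9.png')[140:240,210:310]
cv2.imwrite('pics/c18.png',np.hstack([np.clip(1.4*cv2.resize(x,(400,400),interpolation=cv2.INTER_LANCZOS4).astype(float),0,255).astype(np.uint8) for i,x in enumerate((a,b))]))
E
```

```text
tool force [-1.04965479 -0.7284228   0.8198107 ] [ 0.03546049 -0.5630766  -0.03797231]
clock 8.2 trans [0.0001 0.     0.0029] twist [-0.   0.1 -0. ]
```

Nearly home, and it is sliding freely. I'll go on in small steps until the flange makes contact.

Request:
send_rows:
  deltas:
    - {"grip":0,"translation":[0.0001,0,0.0015],"twist":[0,0,0]}
    - {"grip":0,"translation":[0.0001,0,0.003],"twist":[0,0,0]}
    - {"grip":0,"translation":[0.0002,0,0.004],"twist":[0,0,0]}

```text
clock: 8.68
eef_pos: [0.5641, -0.0426, 0.0881]
tool_rot: [-0.114, 0.967, -0.027, -0.225]
ft_force: [4.5, 1.6, 8.8]
grip_width: 0.0211
```

Request:
send_rows:
  deltas:
    - {"grip":0,"translation":[0,0,0.001],"twist":[0,0,0]}
    - {"grip":0,"translation":[0,0,0.002],"twist":[0,0,0]}

```text
clock: 8.93
eef_pos: [0.5645, -0.0426, 0.0879]
tool_rot: [-0.114, 0.968, -0.028, -0.223]
ft_force: [4.6, 2.0, 10.3]
grip_width: 0.0213
```

```bash
python3 - <<'E'
from h import *
k=dict(x=.0004,tilt=3.5,s=-.0182,y=.0014)
o=bot.get_obs();T=R.from_quat(o['tool_rot']); print('tool force',T.inv().apply(o['ft_force']),T.inv().apply(o['ft_torque']))
for d in(-.036,):insg(d,**k)
snap('wrist','w10.png'); snap('scene','s10.png')
a=cv2.imread('pics/s10.png')[165:215,245:295]; b=cv2.imread('pics/w10.png')[140:240,210:310]
cv2.imwrite('pics/c19.png',np.hstack([np.clip(1.4*cv2.resize(x,(400,400),interpolation=cv2.INTER_LANCZOS4).astype(float),0,255).astype(np.uint8) for i,x in enumerate((a,b))]))
E
```

```text
tool force [  0.09795444   0.82022461 -11.43340698] [-0.11033538 -0.37392434 -0.01504984]
clock 8.93 trans [0.001  0.0004 0.0013] twist [-0.1  0.6 -0.1]
```

Request:
send_rows:
  deltas:
    - {"grip":0,"translation":[0,0,-0.001],"twist":[0,0,0]}
    - {"grip":1,"translation":[0,0,-0.001],"twist":[0,0,0]}
    - {"grip":1,"translation":[0,0,-0.001],"twist":[0,0,0]}
    - {"grip":1,"translation":[0,0,-0.001],"twist":[0,0,0]}
    - {"grip":1,"translation":[0,0,-0.001],"twist":[0,0,0]}

```text
clock: 9.65
eef_pos: [0.5648, -0.0425, 0.0886]
tool_rot: [-0.114, 0.968, -0.028, -0.223]
ft_force: [0.3, -0.2, -0.0]
grip_width: 0.0852
```

```bash
python3 - <<'E'
from h import *
o=bot.get_obs();T=R.from_quat(o['tool_rot']); print(o['grip_width'],'tool force',T.inv().apply(o['ft_force']))
snap('wrist','w11.png'); snap('scene','s11.png')
a=cv2.imread('pics/s11.png')[165:215,245:295]; b=cv2.imread('pics/w11.png')[140:300,180:340]
cv2.imwrite('pics/c20.png',np.hstack([np.clip(1.4*cv2.resize(x,(400,400),interpolation=cv2.INTER_LANCZOS4).astype(float),0,255).astype(np.uint8) for i,x in enumerate((a,b))]))
delta(M1+AX*.0155,TS)
E
```

```text
0.085244260931919 tool force [-0.24535716 -0.28196187 -0.06861132]
clock 9.75 trans [0.0024 0.0018 0.0015] twist [-0.1  4.  -0.1]
```

```bash
python3 - <<'E'
from h import *
snap('wrist','w12.png'); snap('scene','s12.png')
a=cv2.imread('pics/s12.png')[120:270,190:390]
cv2.imwrite('pics/c21.png',cv2.resize(a,(800,600),interpolation=cv2.INTER_CUBIC))
E
python3 - <<'E'
from h import *
for i in range(3): snap('scene',f's13{i}.png')
snap('wrist','w13.png')
a=[cv2.imread(f'pics/{n}.png').astype(int) for n in('s12','s130','s132')]
print([abs(a[i]-a[2])[150:240,240:310].mean() for i in(0,1)])
x,y=[cv2.imread(f'pics/{n}.png').astype(int) for n in('w12','w13')]; print(abs(x-y)[200:360,220:300].mean(), bot.get_obs()['clock'])
print(bot.get_obs()['eef_pos'])
b=cv2.imread('pics/s132.png')[165:240,240:310]; cv2.imwrite('pics/c22.png',cv2.resize(b,(560,600),interpolation=cv2.INTER_LANCZOS4))
E
```

```text
[np.float64(0.6128571428571429), np.float64(0.6148148148148148)]
0.7971875 10.05
[ 0.56492339 -0.04244128  0.08880993]
```

```bash
cat > asm.py <<'E'
from fit import *
q0=[.5264,.0069,.048,.2346]
def lines(f,a0,b0,hgt,yawd,slope):
    pt,M=geo(q0); A=R.from_euler('zy',[yawd,slope],degrees=True).apply([1,0,0]); P0=np.array([a0,b0,hgt]) # sleeve mouth point on axis (deck coords)
    e1=np.cross(A,[0,0,1.]);e1/=np.linalg.norm(e1);e2=np.cross(e1,A);L=[]
    for d,r in((-.04,.018),(0,.018),(0,.016),(.006,.016),(.006,.012),(.06,.012)):
        L.append(np.array([proj(f,pt(*(P0+A*d+r*(np.cos(t)*e1+np.sin(t)*e2)))) for t in np.linspace(0,6.283,40)]))
    return L
def ovl(f,box,k,par,out):
    x0,x1,y0,y1=box; im=cv2.imread(f'pics/{f}.png')[y0:y1,x0:x1]; im=cv2.resize(im,None,fx=k,fy=k,interpolation=cv2.INTER_CUBIC)
    for L in lines(f,*par): cv2.polylines(im,[((L+.5-[x0,y0])*k-.5).astype(np.int32)],True,(0,255,0),1)
    cv2.imwrite('pics/'+out,im); return im
E
python3 - <<'E'
from asm import *
par=(.045,-.055,.018,0,0)
a=ovl('w13',(200,320,190,370),3.3,par,'x1.png'); b=ovl('s132',(240,310,165,240),7.9,par,'x2.png')
cv2.imwrite('pics/x.png',cv2.resize(np.hstack([a[:590],b[:590]]),(800,500)))
E
python3 - <<'E'
from asm import *
pt,M=geo(q0)
K,t,Rr=load('w13'); print('optic',Rr[:,2],t)
def P(u,v,D): return t+Rr@(np.linalg.solve(K,[u,v,1])*D)
A=P(259.9,216.9,.224);B=P(258,346.7,.248); d=B-A; print(A,B,np.linalg.norm(d),d/np.linalg.norm(d), M[:,0])
c=np.array(q0[:3]); print('deck coords',M.T@(A-c),M.T@(B-c))
# fit: A on unknown, length .1
def res(q):
    a0,b0,h,yaw,sl=q; 
    Ax=R.from_euler('zy',[yaw,sl],degrees=True).apply([1,0,0]); P0=np.array([a0,b0,h]); E=pt(*(P0+Ax*.06));S=pt(*(P0-Ax*.04))
    return np.concatenate([proj('w13',S)-[259.9,216.9],proj('w13',E)-[258,346.7],proj('s132',S)-SS,proj('s132',E)-SE])
k=7.9*.845
SS=np.array([240+(485-334)/k,165+205/k]); SE=np.array([240+(685-334)/k,165+400/k]); print(SS,SE)
s=least_squares(res,[.045,-.055,.018,0,0],x_scale=[.01,.01,.01,5,5]); print(s.x,s.fun)
Ax=R.from_euler('zy',s.x[3:],degrees=True).apply([1,0,0]); P0=s.x[:3]
print('S',pt(*(P0-.04*Ax)),'E',pt(*(P0+.06*Ax)),'axis',M@Ax)
a=ovl('w13',(200,320,190,370),3.3,s.x,'x1.png'); b=ovl('s132',(240,310,165,240),7.9,s.x,'x2.png')
cv2.imwrite('pics/x.png',cv2.resize(np.hstack([a[:590],b[:590]]),(800,500)))
E
```

```text
optic [-0.1494 -0.0394 -0.988 ] [ 0.5739 -0.0393  0.2794]
[ 0.5569 -0.0428  0.0554] [ 0.6473 -0.0225  0.0167] 0.10039649216754598 [ 0.9     0.2021 -0.3861] [ 0.8423  0.2013 -0.5   ]
deck coords [ 0.012  -0.0554  0.0155] [ 0.1116 -0.0567  0.0282]
[262.62   195.7093] [292.5803 224.9206]
[ 0.0514 -0.0561  0.0213 -0.9806 -6.5105] [ 0.0446  0.3357 -0.5665 -0.7666  0.8925  1.3064  1.3304 -2.3749]
S [ 0.5572 -0.0427  0.0567] E [ 0.6468 -0.023   0.0168] axis [ 0.8959  0.1965 -0.3985]
```

```bash
python3 - <<'E'
from h import *
np.set_printoptions(precision=4,suppress=True)
print('dish',ray('top0',255.5,137.5,.012),ray('scene0',299.5,244,.0), ray('scene0',300,246,.012))
print('eyep',ray('scene0',339.5,214,.0),ray('top0',202.5,140.5,.03))
print('driver tip',ray('top0',330,183,.005),ray('top0',348,140,.01))
b=cv2.imread('pics/s132.png')[160:270,230:360]; cv2.imwrite('pics/c23.png',cv2.resize(b,(709,600),interpolation=cv2.INTER_CUBIC))
E
```

```text
dish [ 0.7021 -0.0614  0.012 ] [ 0.6967 -0.0559  0.    ] [ 0.7096 -0.0698  0.012 ]
eyep [ 0.6939  0.1033 -0.    ] [0.692 0.102 0.03 ]
driver tip [ 0.5521 -0.2851  0.005 ] [ 0.685  -0.3477  0.01  ]
```

```bash
cat > kin.py <<'E'
import numpy as np
from scipy.optimize import least_squares
from h import bot
D=[([-1.135,.2413,.004,1.3352,0,1.5708],[.2109,-.4528,.198]),
([-.6397,.3690,.1789,1.3837,.0006,.2496],[.45136,-.33562,.19717]),
([-.6438,.45898,-.04937,1.0658,-.0001,.2437],[.45017,-.3379,.06193]),
([-.64382,.36457,.21683,1.42158,-.0002,.2438],[.45173,-.3391,.21438]),
([-.15233,.79361,.81881,1.97702,-.0828,-.042],[.5695,-.1156,.1995]),
([.02068,.98005,1.0612,2.14603,-.10774,-.1924],[.59318,-.02388,.17171]),
([.00078,.96509,.9142,2.0355,-.11542,-.20126],[.58221,-.03825,.13097])]
o=bot.get_obs(); D.append((list(o['joint_pos']),list(o['eef_pos'])))
def fk(p,q):
    h,L1,o1,L2,o2,L3=p; j1,j2,j3,j4,j5,j6=q; f=j2-j3; g=f+j4
    L3h=L3
    r=L1*np.sin(j2)+o1*np.cos(j2)+L2*np.cos(f)-o2*np.sin(f)+L3*np.cos(j5)*np.cos(g); z=h+L1*np.cos(j2)-o1*np.sin(j2)-L2*np.sin(f)-o2*np.cos(f)-L3*np.cos(j5)*np.sin(g)
    return r,z,-L3*np.sin(j5)
def res(p):
    out=[]
    for q,e in D:
        r,z,s=fk(p,q); out+= [np.hypot(r,s)-np.hypot(e[0],e[1]),z-e[2]]
    return np.array(out+[1e-3*(p[2]),1e-3*p[4]])
s=least_squares(res,[.2,.3,.0,.3,0,.25])
if __name__=='__main__': print(s.x.round(4),(s.fun*1000).round(1)); print(D[-1])
E
python3 kin.py
```

```text
[ 0.2434  0.4935  0.0009  0.3906 -0.0074  0.4397] [-0.   0.   0.1 -0.1 -0.1  0.1  0.1 -0.2 -0.2 -0.2  0.  -0.1  0.1  0.1
  0.1  0.3  0.  -0. ]
([np.float64(-0.010588660749723896), np.float64(0.8451360483099262), np.float64(0.6049741685163663), np.float64(1.7711436410320307), np.float64(-0.10868522081732732), np.float64(-0.22023770814633822)], [np.float64(0.5649233916444096), np.float64(-0.04244127824333222), np.float64(0.08880993140271959)])
```

```bash
cat > ik.py <<'E'
from h import *
from scipy.optimize import least_squares
H,L1,O1,L2,O2,L3=0.2434,0.4935,0.0009,0.3906,-0.0074,0.4397
LO=np.array([-2.72,-1.05,-1.09,-1.99,-1.42,-3.14]);HI=np.array([2.72,1.87,1.28,2.15,1.44,3.14])
def fk(q,s5=1,s6=-1,o6=0.,full=False):
    j1,j2,j3,j4,j5,j6=q; f=j2-j3; g=f+j4
    e=np.array([L1*np.sin(j2)+O1*np.cos(j2),0,H+L1*np.cos(j2)-O1*np.sin(j2)])
    w=e+[L2*np.cos(f)-O2*np.sin(f),0,-L2*np.sin(f)-O2*np.cos(f)]
    Rg=R.from_euler('y',g)*R.from_euler('z',s5*j5)
    t=w+Rg.apply([L3,0,0])
    # tool at zero: z->X ; base frame columns x,y,z
    B=R.from_matrix(np.array([[0,0,1],[0,1,0],[-1,0,0]]).astype(float)) # tool x=-Z, y=Y, z=X
    Rt=R.from_euler('z',j1)*Rg*B*R.from_euler('z',j6)
    Rz=R.from_euler('z',j1)
    if full: return Rz.apply(e),Rz.apply(w),Rz.apply(t),Rt
    return Rz.apply(t),Rt
def ik(pos,Rt,seeds=40,lim=.02,rng=np.random.default_rng(0),free=None):
    best=[]
    T=R.from_matrix(Rt) if not isinstance(Rt,R) else Rt
    for k in range(seeds):
        q0=rng.uniform(LO,HI)
        fun=lambda q:np.concatenate([(lambda p,r:np.concatenate([(p-pos)*10,(T.inv()*r).as_rotvec()]))(*fk(q))])
        s=least_squares(fun,q0,bounds=(LO+lim,HI-lim))
        if s.cost<1e-8 and not any(np.allclose(s.x,b,atol=.02) for b in best): best.append(s.x)
    return best
E
python3 - <<'E'
from ik import *
np.set_printoptions(precision=4,suppress=True)
D=[([-1.135,.2413,.004,1.3352,0,1.5708],[.2109,-.4528,.198],[0.9764,0.2162,-0.0002,-0.0008]),
([-.6438,.45898,-.04937,1.0658,-.0001,.2437],[.45017,-.3379,.06193],[.42935,.90313,.0003,-.0017]),
([.00078,.96509,.9142,2.0355,-.11542,-.20126],[.58221,-.03825,.13097],[-.112,.959,-.03,-.259])]
o=bot.get_obs(); D.append((o['joint_pos'],o['eef_pos'],o['tool_rot']))
for q,e,r in D:
    p,Rt=fk(np.array(q)); print((p-e)*1000,(Rt.inv()*R.from_quat(r)).as_rotvec(degrees=True))
print('yellow',ray('w1',200,50,.09),ray('top0',332,250,.0),ray('top0',340,250,.09))
E
```

```text
[-0.067   0.0337  0.0587] [-0.0032 -0.0026 -0.0015]
[-0.0737  0.0626  0.1439] [0.0007 0.0056 0.003 ]
[ -0.8334 -11.9341   0.1883] [-0.0042  0.0166 -0.0023]
[ -0.9266 -11.2285   0.3204] [ 0. -0. -0.]
yellow [ 0.3516 -0.2839  0.09  ] [ 0.3497 -0.2798  0.    ] [ 0.3494 -0.2828  0.09  ]
```

```bash
sed -i "s/    t=w+Rg.apply(\[L3,0,0\])/    w5=w+R.from_euler('y',g).apply([.104,0,0]); t=w5+Rg.apply([L3-.104,0,0])/; s/return Rz.apply(e),Rz.apply(w),Rz.apply(t),Rt/return Rz.apply(e),Rz.apply(w),Rz.apply(w5),Rz.apply(t),Rt/" ik.py
cat > t1.py <<'E'
from ik import *
np.set_printoptions(precision=3,suppress=True)
D=[([.00078,.96509,.9142,2.0355,-.11542,-.20126],[.58221,-.03825,.13097]),([-.15233,.79361,.81881,1.97702,-.0828,-.042],[.5695,-.1156,.1995])]
for q,e in D: print((fk(np.array(q))[0]-e)*1000)
# horizontal tool with x down, at grip point over target; sweep yaw
def horiz(gp,psi,pitch=6.5):
    p=np.radians(psi); e=np.radians(pitch)
    # pin direction down; tool z = horizontal dir pitched down
    zd=np.array([np.cos(p)*np.cos(e),np.sin(p)*np.cos(e),-np.sin(e)]); y=np.array([-np.sin(p),np.cos(p),0]); 
    # at pitch0: x=down, z=psi: y = z x x
    y=np.cross(zd,[0,0,-1.]); y/=np.linalg.norm(y); x=np.cross(y,zd)
    return np.array(gp)+.019*zd, np.stack([x,y,zd],1)
for name,gp in (('block',(.4525,-.338,.085)),('blockup',(.4525,-.338,.15)),('bench',(.45,-.15,.08))):
    for psi in range(-180,180,15):
        P,T=horiz(gp,psi)
        for q in ik(P,T,12):
            e,w,w5,t,_=fk(q,full=True)
            if w[2]>.05: print(name,psi,q,'elbow',e,'w',w,'w5',w5)
E
time python3 t1.py
```

```text
[-1.184  0.043 -0.414]
[-0.777  0.201 -0.521]Traceback (most recent call last):
  File "t1.py", line 16, in <module>
    for q in ik(P,T,12):
             ~~^^^^^^^^
  File "ik.py", line 23, in ik
    s=least_squares(fun,q0,bounds=(LO+lim,HI-lim))
    return func(*args, **kwargs)
    raise ValueError("Initial guess is outside of provided bounds")
ValueError: Initial guess is outside of provided bounds

real	0m1.683s
user	0m1.848s
sys	0m0.295s
```

```bash
sed -i 's/q0=rng.uniform(LO,HI)/q0=rng.uniform(LO+.05,HI-.05)/' ik.py; time python3 t1.py
```

```text
[-1.184  0.043 -0.414]
[-0.777  0.201 -0.521]
block -120 [-0.107  1.159  0.3    2.008 -1.14   2.891] elbow [ 0.45  -0.048  0.44 ] w [ 0.709 -0.076  0.149] w5 [ 0.61  -0.065  0.121]
block -105 [-0.064  1.011 -0.022  1.584 -1.343  2.628] elbow [ 0.418 -0.027  0.505] w [ 0.624 -0.04   0.173] w5 [ 0.534 -0.034  0.121]
block -75 [-0.092  0.974 -0.968 -1.624 -1.2    0.298] elbow [ 0.407 -0.037  0.52 ] w [ 0.273 -0.025  0.153] w5 [ 0.371 -0.034  0.121]
block 0 [-1.184  0.993 -0.987 -1.686  1.168 -0.271] elbow [ 0.156 -0.383  0.512] w [ 0.1   -0.246  0.151] w5 [ 0.138 -0.338  0.121]
block 30 [-1.222  0.991 -0.059  1.512  1.363 -2.572] elbow [ 0.141 -0.389  0.513] w [ 0.21  -0.577  0.178] w5 [ 0.18  -0.495  0.121]
block 45 [-1.181  1.146  0.27   1.978  1.16  -2.877] elbow [ 0.171 -0.416  0.446] w [ 0.268 -0.653  0.15 ] w5 [ 0.23  -0.561  0.121]
blockup -120 [-0.107  1.06   0.279  2.086 -1.14   2.891] elbow [ 0.428 -0.046  0.484] w [ 0.709 -0.076  0.214] w5 [ 0.61  -0.065  0.186]
blockup -105 [-0.064  0.903 -0.035  1.679 -1.343  2.628] elbow [ 0.387 -0.025  0.548] w [ 0.624 -0.04   0.238] w5 [
[... 805 characters left out ...]
4 0.116]
bench -90 [ 0.351  1.01  -0.159  1.652 -1.203  2.842] elbow [0.393 0.144 0.505] w [0.543 0.199 0.149] w5 [0.45  0.165 0.116]
bench -75 [ 0.396  0.87  -0.459  1.106 -1.396  2.443] elbow [0.349 0.146 0.561] w [0.442 0.184 0.183] w5 [0.369 0.154 0.116]
bench 45 [-1.023  0.949 -0.306  1.435  1.308 -2.704] elbow [ 0.209 -0.343  0.53 ] w [ 0.276 -0.452  0.161] w5 [ 0.227 -0.373  0.116]
bench 60 [-0.965  1.053 -0.043  1.785  1.116 -2.906] elbow [ 0.244 -0.353  0.487] w [ 0.35  -0.505  0.143] w5 [ 0.293 -0.423  0.116]
bench 75 [-0.889  1.145  0.207  2.012  0.935 -2.987] elbow [ 0.284 -0.349  0.446] w [ 0.433 -0.533  0.136] w5 [ 0.369 -0.454  0.116]
real	1m35.208s
user	1m35.558s
sys	0m0.192s
```

```bash
cat > plan.py <<'E'
from ik import *
np.set_printoptions(precision=3,suppress=True)
OFF=6.5  # tool pitch when pin points straight down
def pose(gp,psi,pitch,tcp=.017):
    """grip point gp; tool pitched `pitch` deg below horizontal in azimuth psi"""
    p=np.radians(psi); e=np.radians(pitch)
    zd=np.array([np.cos(p)*np.cos(e),np.sin(p)*np.cos(e),-np.sin(e)]); y=np.array([np.sin(p),-np.cos(p),0])*-1
    y=np.array([np.sin(p)*-1,np.cos(p),0]); x=np.cross(y,zd)
    return np.array(gp)+tcp*zd, np.stack([x,y,zd],1)
def iks(P,T,q0,lim=.02):
    T=R.from_matrix(T)
    fun=lambda q:np.concatenate([(fk(q)[0]-P)*10,(T.inv()*fk(q)[1]).as_rotvec()])
    s=least_squares(fun,np.clip(q0,LO+lim+1e-3,HI-lim-1e-3),bounds=(LO+lim,HI-lim)); return s.x,s.cost
if __name__=='__main__':
    q=np.array(bot.get_obs()['joint_pos'])
    print('T check',R.from_quat(bot.get_obs()['tool_rot']).as_matrix()); print(pose((0,0,0),13.4,118)[1])
    for D in((.66,-.17),(.64,-.19),(.60,-.19),(.68,-.16)):
      for psi in(-20,-10,0,10):
        qq=q.copy(); out=[]
        for th in(-20,0,20,40,60,75,90):
            z=.073*np.sin(np.radians(max(th,0)))+.018*abs(np.cos(np.radians(th)))+.006
            P,T=pose((*D,max(z,.035)),psi,OFF+90-th); qq,c=iks(P,T,qq); out.append((th,qq,c,fk(qq,full=True)))
        print(D,psi,'maxcost',max(o[2] for o in out)); 
        for o in out:
            if o[0] in(-20,90): print('   ',o[0],o[1],o[2],'e',o[3][0],'w',o[3][1],'w5',o[3][2])
E
python3 plan.py
```

```text
T check [[-0.875 -0.232 -0.425]
 [-0.208  0.973 -0.104]
 [ 0.438 -0.003 -0.899]]
[[-0.859 -0.232 -0.457]
 [-0.205  0.973 -0.109]
 [ 0.469  0.    -0.883]]
(0.66, -0.17) -20 maxcost 0.0004455627828876425
    -20 [-0.269  1.239  1.26   2.024  0.036  0.073] 0.0004455627828876425 e [ 0.45  -0.124  0.403] w [ 0.826 -0.228  0.419] w5 [ 0.784 -0.216  0.324]
    90 [-0.169  1.071 -0.967 -1.922 -0.179  0.021] 1.77565986232953e-29 e [ 0.427 -0.073  0.479] w [ 0.261 -0.044  0.127] w5 [ 0.362 -0.062  0.115]
(0.66, -0.17) -10 maxcost 0.0004650498613063189
    -20 [-0.239  1.239  1.26   2.024 -0.029 -0.058] 0.0004650498613063189 e [ 0.454 -0.11   0.403] w [ 0.833 -0.203  0.419] w5 [ 0.791 -0.192  0.324]
    90 [-0.319  1.073 -0.969 -1.927  0.144 -0.016] 2.6624411861790555e-26 e [ 0.412 -0.136  0.478] w [ 0.25  -0.083  0.127] w5 [ 0.348 -0.115  0.115]
(0.66, -0.17) 0 maxcost 0.00019173075382188546
    -20 [-0.208  1.241  1.26   2.025 -0.093 -0.189] 0.00019173075382188546 e [ 0.457 -0.097  0.402] w [ 0.839 -0.178  0.417] w5 [ 0.796 -0.168  0.323]
    90 [-0.46   1.046 -0.931 -1.851  0.457 -0.056] 1.2
[... 3891 characters left out ...]
105  0.115]
(0.68, -0.16) 0 maxcost 0.002189541515267041
    -20 [-0.191  1.232  1.26   1.99  -0.087 -0.177] 0.002189541515267041 e [ 0.457 -0.089  0.406] w [ 0.84  -0.163  0.425] w5 [ 0.801 -0.155  0.329]
    90 [-0.415  1.031 -0.898 -1.805  0.412 -0.05 ] 4.7273154191199946e-30 e [ 0.388 -0.171  0.496] w [ 0.269 -0.118  0.128] w5 [ 0.363 -0.16   0.115]
(0.68, -0.16) 10 maxcost 0.0010218760494572418
    -20 [-0.162  1.236  1.26   1.991 -0.151 -0.31 ] 0.0010218760494572418 e [ 0.46  -0.075  0.405] w [ 0.845 -0.138  0.422] w5 [ 0.806 -0.132  0.326]
    90 [-0.529  0.998 -0.829 -1.678  0.698 -0.096] 8.79570186760633e-28 e [ 0.359 -0.209  0.51 ] w [ 0.279 -0.163  0.13 ] w5 [ 0.368 -0.215  0.115]
```

```bash
python3 - <<'E'
from plan import *
gp=np.array([.620,-.029,.027])
P,T=pose(gp,12.6,118,.016); print(P)
delta(P-T[:,2]*.07,T); delta(P,T)
print(iks(P,T,bot.get_obs()['joint_pos']), iks(P-T[:,2]*.07,T,bot.get_obs()['joint_pos']))
E
```

```text
[ 0.613 -0.031  0.013]
clock 10.05 trans [-0.08  -0.    -0.023] twist [-0.5  2.1  0.7]
clock 10.05 trans [-0.077  0.001  0.047] twist [-0.5  2.1  0.7]
(array([ 0.005,  1.065,  0.839,  1.824, -0.1  , -0.191]), np.float64(2.5165586697533585e-18)) (array([ 0.014,  1.185,  1.256,  2.121, -0.096, -0.183]), np.float64(2.232172980084118e-16))
```

Request:
send_rows:
  deltas:
    - {"grip":1,"translation":[-0.02,0,-0.008],"twist":[0,0.5,0]}
    - {"grip":1,"translation":[-0.045,0,-0.01],"twist":[-0.3,1,0.3]}
    - {"grip":1,"translation":[-0.07,0,-0.005],"twist":[-0.5,2,0.6]}
    - {"grip":1,"translation":[-0.079,0,0],"twist":[-0.5,2.1,0.7]}
    - {"grip":1,"translation":[-0.079,0,0],"twist":[-0.5,2.1,0.7]}

```text
clock: 10.68
eef_pos: [0.6336, -0.0259, 0.0523]
tool_rot: [-0.107, 0.964, -0.027, -0.242]
ft_force: [-0.0, -0.4, -0.9]
grip_width: 0.0851
```

```bash
python3 - <<'E'
from plan import *
gp=np.array([.620,-.029,.027])
P,T=pose(gp,12.6,118,.016)
delta(P,T); print(bot.get_obs()['joint_pos'],bot.get_obs()['ft_force'])
snap('wrist','w14.png');snap('scene','s14.png')
a=cv2.imread('pics/w14.png'); cv2.imwrite('pics/c24.png',cv2.resize(a[150:384,130:390],(667,600),interpolation=cv2.INTER_CUBIC))
E
```

```text
clock 10.68 trans [ 0.    -0.     0.045] twist [ 0.  -0.2  0. ]
[ 0.011  1.123  1.062  1.993 -0.098 -0.185] [-0.021 -0.408 -0.9  ]
```

```bash
python3 - <<'E'
from plan import *
K,t,Rr=load('w14')
def P(u,v,D): return t+Rr@(np.linalg.solve(K,[u,v,1])*D)
o=bot.get_obs();T=R.from_quat(o['tool_rot'])
A=P(257.3,181.5,.217);B=P(257.4,256,.217);d=B-A;print(A,B,np.linalg.norm(d),d/np.linalg.norm(d),np.degrees(np.arcsin(-d[2]/np.linalg.norm(d))))
print('tool',T.inv().apply(A-o['eef_pos']),T.inv().apply(B-o['eef_pos']),Rr[:,2])
E
```

```text
[ 0.604 -0.033  0.031] [ 0.65  -0.022  0.021] 0.04801357525893275 [ 0.957  0.217 -0.193] 11.134150983482833
tool [0.016 0.    0.036] [-0.03   0.     0.022] [-0.188 -0.043 -0.981]
```

Request:
send_rows:
  deltas:
    - {"grip":1,"translation":[-0.002,0,0.015],"twist":[0,0,0]}
    - {"grip":1,"translation":[-0.002,0,0.03],"twist":[0,0,0]}
    - {"grip":1,"translation":[-0.002,0,0.04],"twist":[0,0,0]}
    - {"grip":1,"translation":[-0.002,0,0.043],"twist":[0,0,0]}

```text
clock: 11.28
eef_pos: [0.6154, -0.0304, 0.0168]
tool_rot: [-0.106, 0.964, -0.027, -0.241]
ft_force: [0.4, -1.0, 0.0]
grip_width: 0.0852
```

```bash
python3 - <<'E'
from plan import *
print(bot.get_obs()['ft_force'],bot.get_obs()['eef_pos'])
snap('wrist','w15.png');snap('scene','s15.png')
a=cv2.imread('pics/w15.png'); b=cv2.imread('pics/s15.png')[160:260,230:340]
cv2.imwrite('pics/c25.png',np.hstack([cv2.resize(a[150:384,130:390],(400,360),interpolation=cv2.INTER_CUBIC),cv2.resize(b,(396,360),interpolation=cv2.INTER_CUBIC)]))
E
```

```text
[ 0.41  -0.967  0.009] [ 0.615 -0.03   0.017]
```

Request:
send_rows:
  deltas:
    - {"grip":1,"translation":[0,0,0.004],"twist":[0,0,0]}
    - {"grip":0,"translation":[0,0,0.004],"twist":[0,0,0]}
    - {"grip":0,"translation":[0,0,0.004],"twist":[0,0,0]}
    - {"grip":0,"translation":[0,0,0.004],"twist":[0,0,0]}
    - {"grip":0,"translation":[0,0,0.004],"twist":[0,0,0]}

```text
clock: 12.0
eef_pos: [0.6141, -0.0307, 0.0132]
tool_rot: [-0.106, 0.964, -0.027, -0.24]
ft_force: [-0.1, -0.3, 0.6]
grip_width: 0.0123
```

Request:
send_rows:
  deltas:
    - {"grip":0,"translation":[0,0,0],"twist":[0,0,0]}
    - {"grip":0,"translation":[0,0,0],"twist":[0,0,0]}

```text
clock: 12.25
eef_pos: [0.6141, -0.0307, 0.0131]
tool_rot: [-0.106, 0.964, -0.027, -0.24]
ft_force: [-0.6, -0.2, 0.5]
grip_width: -0.0
```

```bash
python3 - <<'E'
from plan import *
print(bot.get_obs()['ft_force'],bot.get_obs()['eef_pos'],bot.get_obs()['joint_pos'])
snap('wrist','w16.png');snap('scene','s16.png')
a=cv2.imread('pics/w16.png'); b=cv2.imread('pics/s16.png')[160:260,230:340]
cv2.imwrite('pics/c26.png',np.hstack([cv2.resize(a[150:384,130:390],(400,360),interpolation=cv2.INTER_CUBIC),cv2.resize(b,(396,360),interpolation=cv2.INTER_CUBIC)]))
E
```

```text
[-0.628 -0.163  0.474] [ 0.614 -0.031  0.013] [ 0.005  1.065  0.84   1.824 -0.101 -0.19 ]
```

```bash
python3 - <<'E'
from plan import *
for z in(.0,.012,.02,.03): print(z,ray('s16',292.5,225.3,z))
o=bot.get_obs();print(proj('s16',o['eef_pos']),proj('w16',o['eef_pos']), (proj('w16',o['eef_pos'])-[130,150])*400/260,(proj('s16',o['eef_pos'])-[230,160])*3.6+[400,0])
a=cv2.imread('pics/s16.png')[165:240,250:325]; b=cv2.imread('pics/w16.png')[150:330,170:350]
cv2.imwrite('pics/c27.png',np.hstack([cv2.resize(x,(400,400),interpolation=cv2.INTER_LANCZOS4) for x in (a,b)]))
E
```

```text
0.0 [ 0.64  -0.019  0.   ]
0.012 [ 0.648 -0.029  0.012]
0.02 [ 0.654 -0.036  0.02 ]
0.03 [ 0.66  -0.044  0.03 ]
[282.231 218.681] [257.297 226.254] [195.842 117.314] [588.033 211.252]
```

```bash
python3 - <<'E'
from plan import *
tip=tri([('s16',286.6,214.7),('w16',258.6,236.4)]); print('tip',tip)
o=bot.get_obs();print(o['eef_pos'],R.from_quat(o['tool_rot']).inv().apply(tip-o['eef_pos']))
# handle/flange junction: scene c27-left (148,245)?; wrist c27-right (597-400,128)
J=tri([('s16',250+150*.1875,165+245*.1875),('w16',170+197*.45,150+128*.45)]); print('junction top side',J)
E=tri([('s14',292.5,225.3),('w14',257.4,256)]); print('end',E)
for p,f in((tip,'s16'),(J,'s16'),(J,'w16')): print(proj(f,p))
E
```

```text
tip [ 0.622 -0.027  0.03 ]
[ 0.614 -0.031  0.013] [ 0.     0.002 -0.019]
junction top side [ 0.604 -0.033  0.033]
end [ 0.647 -0.024  0.008]
[285.79  214.584]
[279.125 211.173]
[256.721 202.912]
```

Request:
send_rows:
  deltas:
    - {"grip":1,"translation":[0,0,-0.003],"twist":[0,0,0]}
    - {"grip":1,"translation":[0,0,-0.003],"twist":[0,0,0]}
    - {"grip":1,"translation":[0,0,-0.003],"twist":[0,0,0]}
    - {"grip":1,"translation":[0,0,-0.003],"twist":[0,0,0]}
    - {"grip":1,"translation":[0,0,-0.003],"twist":[0,0,0]}

```text
clock: 12.98
eef_pos: [0.6154, -0.0303, 0.0157]
tool_rot: [-0.106, 0.964, -0.027, -0.24]
ft_force: [-0.5, -0.1, -0.0]
grip_width: 0.0848
```

```bash
python3 - <<'E'
from plan import *
P,T=np.array([.6150,-.0305,-.0045]),pose((0,0,0),12.6,118)[1]
delta(P,T); print(bot.get_obs()['grip_width'],iks(P,T,bot.get_obs()['joint_pos']))
E
```

```text
clock 12.97 trans [-0.009 -0.     0.018] twist [-0. -0. -0.]
0.0848206999404363 (array([ 0.005,  1.083,  0.833,  1.8  , -0.1  , -0.19 ]), np.float64(4.5991375131003045e-20))
```

Request:
send_rows:
  deltas:
    - {"grip":1,"translation":[-0.004,0,0.009],"twist":[0,0,0]}
    - {"grip":1,"translation":[-0.009,0,0.018],"twist":[0,0,0]}
    - {"grip":0.6,"translation":[-0.009,0,0.018],"twist":[0,0,0]}
    - {"grip":0.4,"translation":[-0.009,0,0.018],"twist":[0,0,0]}

```text
clock: 13.48
eef_pos: [0.6147, -0.0305, -0.0046]
tool_rot: [-0.106, 0.964, -0.027, -0.241]
ft_force: [-0.4, -0.8, 0.9]
grip_width: 0.0516
```

```bash
python3 - <<'E'
from plan import *
print(bot.get_obs()['ft_force'],bot.get_obs()['eef_pos'],bot.get_obs()['grip_width'])
snap('wrist','w17.png');snap('scene','s17.png')
a=cv2.imread('pics/s17.png')[165:240,250:325]; b=cv2.imread('pics/w17.png')[150:330,170:350]
cv2.imwrite('pics/c28.png',np.hstack([cv2.resize(x,(400,400),interpolation=cv2.INTER_LANCZOS4) for x in (a,b)]))
E
```

```text
[-0.356 -0.792  0.883] [ 0.615 -0.031 -0.005] 0.05159960457722992
```

Request:
send_rows:
  deltas:
    - {"grip":0,"translation":[0,0,0],"twist":[0,0,0]}
    - {"grip":0,"translation":[0,0,0],"twist":[0,0,0]}
    - {"grip":0,"translation":[0,0,0],"twist":[0,0,0]}
    - {"grip":0,"translation":[0,0,0],"twist":[0,0,0]}

```text
clock: 14.08
eef_pos: [0.6156, -0.0305, -0.0038]
tool_rot: [-0.106, 0.965, -0.027, -0.24]
ft_force: [2.6, -0.4, 1.5]
grip_width: 0.0167
```

```bash
python3 - <<'E'
from plan import *
print(bot.get_obs()['ft_force'],bot.get_obs()['eef_pos'],bot.get_obs()['grip_width'])
snap('wrist','w18.png');snap('scene','s18.png')
a=cv2.imread('pics/s18.png')[165:240,250:325]; b=cv2.imread('pics/w18.png')[150:330,170:350]
cv2.imwrite('pics/c29.png',np.hstack([cv2.resize(x,(400,400),interpolation=cv2.INTER_LANCZOS4) for x in (a,b)]))
E
```

```text
[ 2.638 -0.362  1.506] [ 0.616 -0.031 -0.004] 0.016692687668470207
```

```bash
python3 - <<'E'
from plan import *
o=bot.get_obs(); P=o['eef_pos']+[-.0085,-.002,-.0045]; T=pose((0,0,0),12.6,118)[1]
delta(P,T)
E
```

```text
clock 14.18 trans [ 0.006 -0.     0.008] twist [-0.   0.1 -0. ]
```

Request:
send_rows:
  deltas:
    - {"grip":0.55,"translation":[0,0,0],"twist":[0,0,0]}
    - {"grip":0.55,"translation":[0,0,0],"twist":[0,0,0]}
    - {"grip":0.55,"translation":[0.003,0,0.004],"twist":[0,0,0]}
    - {"grip":0.55,"translation":[0.006,0,0.008],"twist":[0,0,0]}

```text
clock: 14.68
eef_pos: [0.6061, -0.0326, -0.0085]
tool_rot: [-0.106, 0.965, -0.027, -0.24]
ft_force: [0.0, 0.1, 0.5]
grip_width: 0.0469
```

```bash
python3 - <<'E'
from plan import *
print(bot.get_obs()['ft_force'],bot.get_obs()['eef_pos'],bot.get_obs()['grip_width'])
E
```

```text
[0.014 0.134 0.492] [ 0.606 -0.033 -0.008] 0.046933802186580664
```

Request:
send_rows:
  deltas:
    - {"grip":0,"translation":[0,0,0.001],"twist":[0,0,0]}
    - {"grip":0,"translation":[0,0,0.001],"twist":[0,0,0]}
    - {"grip":0,"translation":[0,0,0.001],"twist":[0,0,0]}
    - {"grip":0,"translation":[0,0,0.001],"twist":[0,0,0]}

```text
clock: 15.18
eef_pos: [0.6056, -0.0327, -0.0094]
tool_rot: [-0.106, 0.965, -0.027, -0.24]
ft_force: [-0.4, -0.6, 0.4]
grip_width: 0.0216
```

```bash
python3 - <<'E'
from plan import *
print(bot.get_obs()['ft_force'],bot.get_obs()['eef_pos'],bot.get_obs()['grip_width'])
snap('wrist','w19.png');snap('scene','s19.png')
a=cv2.imread('pics/s19.png')[165:240,250:325]; b=cv2.imread('pics/w19.png')[150:330,170:350]
cv2.imwrite('pics/c30.png',np.hstack([cv2.resize(x,(400,400),interpolation=cv2.INTER_LANCZOS4) for x in (a,b)]))
E
```

```text
[-0.411 -0.566  0.378] [ 0.606 -0.033 -0.009] 0.021571249567308822
```

```bash
python3 - <<'E'
from plan import *
o=bot.get_obs(); T=pose((0,0,0),12.6,118)[1]
for P in ([.610,-.0317,.02],[.62,-.0295,.05],[.63,-.027,.06]):
    P=np.array(P);delta(P,T);print(iks(P,T,o['joint_pos']))
E
```

```text
clock 15.28 trans [ 0.01  -0.    -0.028] twist [-0.  0. -0.]
(array([ 0.004,  1.052,  0.831,  1.828, -0.101, -0.192]), np.float64(7.392901767914686e-29))
clock 15.28 trans [ 0.015 -0.    -0.059] twist [-0.  0. -0.]
(array([ 0.006,  1.07 ,  0.946,  1.926, -0.1  , -0.189]), np.float64(8.791061456014366e-31))
clock 15.28 trans [ 0.01   0.    -0.073] twist [-0.  0. -0.]
(array([ 0.009,  1.106,  1.047,  1.992, -0.098, -0.186]), np.float64(6.184656192844944e-23))
```

Request:
send_rows:
  deltas:
    - {"grip":0,"translation":[0.004,0,-0.01],"twist":[0,0,0]}
    - {"grip":0,"translation":[0.008,0,-0.022],"twist":[0,0,0]}
    - {"grip":0,"translation":[0.012,0,-0.036],"twist":[0,0,0]}
    - {"grip":0,"translation":[0.015,0,-0.05],"twist":[0,0,0]}
    - {"grip":0,"translation":[0.015,0,-0.06],"twist":[0,0,0]}

```text
clock: 15.9
eef_pos: [0.6211, -0.0293, 0.0526]
tool_rot: [-0.106, 0.965, -0.027, -0.239]
ft_force: [0.9, -0.1, -2.3]
grip_width: 0.0217
```

```bash
python3 - <<'E'
from plan import *
print(bot.get_obs()['ft_force'],bot.get_obs()['eef_pos'],bot.get_obs()['grip_width'])
snap('wrist','w20.png');snap('scene','s20.png')
a=cv2.imread('pics/s20.png')[140:240,240:340]; b=cv2.imread('pics/w20.png')[60:330,120:390]
cv2.imwrite('pics/c31.png',np.hstack([cv2.resize(x,(400,400),interpolation=cv2.INTER_LANCZOS4) for x in (a,b)]))
E
```

```text
[ 0.885 -0.11  -2.262] [ 0.621 -0.029  0.053] 0.02168197088114625
```

```bash
cat > wp.py <<'E'
from plan import *
def wp(gp,psi,el): return pose(gp,psi,94+el,.025)
def zc(el,c=.008,L=.066):
    a=np.radians(-el); return L*np.sin(a)+.018*np.cos(a)+c
if __name__=='__main__':
    o=bot.get_obs(); q=np.array(o['joint_pos']); 
    T0=R.from_quat(o['tool_rot']).as_matrix(); print('grip now',o['eef_pos']-.025*T0[:,2])
    W=[((.62,-.12,.085),6,12)]+[((.655,-.185,.06),2,0)]+[((.655,-.185,max(zc(e),.045)),2,e) for e in(-15,-30,-45,-60,-75,-90)]
    for w in W:
        P,T=wp(*w); qn,c=iks(P,T,q); e,ww,w5,t,_=fk(qn,full=True); print(w[2],P,qn,'%.1e'%c,'dq',abs(qn-q).max(),'w',ww,'w5',w5); q=qn
E
python3 wp.py
```

```text
grip now [ 0.633 -0.027  0.075]
12 [ 0.613 -0.121  0.061] [-0.156  0.823  0.56   1.578 -0.071 -0.251] 1.7e-22 dq 0.38054747515976717 w [ 0.733 -0.115  0.484] w5 [ 0.705 -0.111  0.384]
0 [ 0.653 -0.185  0.035] [-0.266  0.756  0.403  1.284 -0.021 -0.3  ] 2.0e-30 dq 0.2938854882108659 w [ 0.683 -0.186  0.474] w5 [ 0.677 -0.184  0.37 ]
-15 [ 0.66  -0.185  0.02 ] [-0.304  0.582  0.016  0.824  0.064 -0.333] 3.7e-28 dq 0.46005916940179414 w [ 0.578 -0.181  0.452] w5 [ 0.596 -0.187  0.35 ]
-30 [ 0.666 -0.185  0.034] [-0.351  0.45  -0.287  0.41   0.166 -0.35 ] 4.2e-29 dq 0.41429112710567084 w [ 0.479 -0.175  0.431] w5 [ 0.519 -0.19   0.336]
-45 [ 0.671 -0.184  0.049] [-0.402  0.401 -0.551 -0.048  0.282 -0.339] 2.9e-18 dq 0.4579065187940696 w [ 0.392 -0.167  0.384] w5 [ 0.451 -0.192  0.302]
-60 [ 0.676 -0.184  0.06 ] [-0.454  0.484 -0.768 -0.6    0.4   -0.289] 3.8e-24 dq 0.5523869075760403 w [ 0.323 -0.158  0.311] w5 [ 0.398 -0.194  0.248]
-75 [ 0.679 -0.184  0.068] [-0.495  0.743 -0.899 -1.262  0.499 -0.189] 1.7e-29 dq 0.66159990493036 w [ 0.276 -0.149  0.216] w5 [ 0.361 -0.195  0.178]
-90 [ 0.68  -0.184  0.072] [-0.516  1.101 -0.875 -1.894  0.549 -0.043] 4.5e-30 dq 0.6320886090263851 w [ 0.255 -0.145  0.104] w5 [ 0.345 -0.196  0.096]
```

```bash
cat >> wp.py <<'E'
def rows(wlist):
    o=bot.get_obs(); R0=R.from_quat(o['tool_rot']); print('clock',round(o['clock'],2))
    for w in wlist:
        P,T=wp(*w); t=R0.inv().apply(P-o['eef_pos']); r=(R0.inv()*R.from_matrix(T)).as_rotvec(degrees=True)
        print(w[2],'t',t.round(3).tolist(),'r',r.round(1).tolist())
def lerp(a,b,n): 
    return [(tuple(np.array(a[0])+(np.array(b[0])-np.array(a[0]))*k/n),a[1]+(b[1]-a[1])*k/n,a[2]+(b[2]-a[2])*k/n) for k in range(1,n+1)]
E
python3 -c "
from wp import *
rows(lerp(((.633,-.027,.075),12.6,24),((.635,-.12,.085),7,12),5))"
```

```text
clock 16.0
21.6 t [0.003, -0.018, -0.0] r [-0.6, -2.1, 1.0]
19.2 t [0.007, -0.036, -0.0] r [-1.1, -4.5, 2.0]
16.8 t [0.01, -0.055, -0.0] r [-1.5, -6.9, 3.0]
14.4 t [0.013, -0.073, -0.001] r [-1.8, -9.3, 4.1]
12.0 t [0.016, -0.091, -0.001] r [-2.2, -11.7, 5.2]
```

Request:
send_rows:
  deltas:
    - {"grip":0,"translation":[0.003,-0.018,0],"twist":[-0.6,-2.1,1]}
    - {"grip":0,"translation":[0.007,-0.036,0],"twist":[-1.1,-4.5,2]}
    - {"grip":0,"translation":[0.01,-0.055,0],"twist":[-1.5,-6.9,3]}
    - {"grip":0,"translation":[0.013,-0.073,-0.001],"twist":[-1.8,-9.3,4]}
    - {"grip":0,"translation":[0.016,-0.091,-0.001],"twist":[-2.2,-11.7,5]}

```text
clock: 16.62
eef_pos: [0.6281, -0.1216, 0.0614]
tool_rot: [-0.062, 0.988, -0.008, -0.139]
ft_force: [0.2, -0.6, -2.9]
grip_width: 0.0214
```

```bash
python3 -c "
from wp import *
rows(lerp(((.635,-.12,.085),7,12),((.66,-.185,.060),2,0),5))"
```

```text
clock 16.62
9.6 t [-0.006, -0.013, 0.004] r [-0.2, -2.4, 1.1]
7.2 t [-0.012, -0.026, 0.008] r [-0.4, -4.8, 2.1]
4.8 t [-0.017, -0.04, 0.012] r [-0.6, -7.2, 3.1]
2.4000000000000004 t [-0.023, -0.053, 0.015] r [-0.7, -9.6, 4.1]
0.0 t [-0.028, -0.067, 0.019] r [-0.8, -11.9, 5.1]
```

Request:
send_rows:
  deltas:
    - {"grip":0,"translation":[-0.006,-0.013,0.004],"twist":[-0.2,-2.4,1.1]}
    - {"grip":0,"translation":[-0.012,-0.026,0.008],"twist":[-0.4,-4.8,2.1]}
    - {"grip":0,"translation":[-0.017,-0.04,0.012],"twist":[-0.6,-7.2,3.1]}
    - {"grip":0,"translation":[-0.023,-0.053,0.015],"twist":[-0.7,-9.6,4.1]}
    - {"grip":0,"translation":[-0.028,-0.067,0.019],"twist":[-0.8,-11.9,5.1]}

```text
clock: 17.25
eef_pos: [0.6576, -0.1856, 0.0353]
tool_rot: [-0.017, 0.999, -0.001, -0.035]
ft_force: [-0.6, -0.2, -1.8]
grip_width: 0.0215
```

```bash
python3 - <<'E'
from plan import *
print(bot.get_obs()['ft_force'],bot.get_obs()['eef_pos'],bot.get_obs()['grip_width'])
snap('wrist','w21.png');snap('scene','s21.png')
a=cv2.imread('pics/s21.png')[160:270,190:300]; b=cv2.imread('pics/w21.png')[60:330,120:390]
cv2.imwrite('pics/c32.png',np.hstack([cv2.resize(x,(400,400),interpolation=cv2.INTER_LANCZOS4) for x in (a,b)]))
E
```

```text
[-0.629 -0.15  -1.842] [ 0.658 -0.186  0.035] 0.021537653176450514
```

```bash
python3 -c "
from wp import *
rows([((.66,-.185,z),2,e) for e,z in ((-5,.053),(-10,.047),(-15,.045),(-20,.0475),(-25,.052))])"
```

```text
clock 17.35
-5 t [-0.005, 0.002, 0.007] r [-0.0, -5.1, -0.2]
-10 t [-0.007, 0.002, 0.012] r [-0.0, -10.1, -0.2]
-15 t [-0.009, 0.002, 0.014] r [-0.0, -15.1, -0.2]
-20 t [-0.011, 0.002, 0.011] r [-0.1, -20.1, -0.2]
-25 t [-0.013, 0.002, 0.005] r [-0.1, -25.1, -0.2]
```

Request:
send_rows:
  deltas:
    - {"grip":0,"translation":[-0.005,0.002,0.007],"twist":[0,-5,0]}
    - {"grip":0,"translation":[-0.007,0.002,0.012],"twist":[0,-10,0]}
    - {"grip":0,"translation":[-0.009,0.002,0.014],"twist":[0,-15,0]}
    - {"grip":0,"translation":[-0.011,0.002,0.011],"twist":[0,-20,0]}
    - {"grip":0,"translation":[-0.013,0.002,0.005],"twist":[0,-25,0]}

```text
clock: 17.98
eef_pos: [0.6681, -0.1834, 0.029]
tool_rot: [-0.016, 0.983, 0.003, 0.181]
ft_force: [0.1, -1.4, -2.1]
grip_width: 0.022
```

```bash
python3 - <<'E'
from wp import *
print(bot.get_obs()['ft_force'],bot.get_obs()['joint_pos'],bot.get_obs()['grip_width'])
snap('wrist','w22.png');snap('scene','s22.png')
a=cv2.imread('pics/s22.png')[160:270,190:300]; b=cv2.imread('pics/w22.png')[60:330,120:390]
cv2.imwrite('pics/c33.png',np.hstack([cv2.resize(x,(400,400),interpolation=cv2.INTER_LANCZOS4) for x in (a,b)]))
rows([((.66,-.185,zc(e)),2,e) for e in (-25,-30,-35,-40,-45,-50)])
E
```

```text
[ 0.062 -1.378 -2.122] [-0.329  0.493 -0.176  0.558  0.127 -0.34 ] 0.021987098082603747
clock 18.07
-25 t [-0.004, -0.001, 0.0] r [-0.0, -0.4, -0.2]
-30 t [-0.007, -0.001, -0.004] r [-0.0, -5.4, -0.2]
-35 t [-0.011, -0.001, -0.008] r [-0.0, -10.4, -0.2]
-40 t [-0.014, -0.001, -0.012] r [-0.0, -15.4, -0.2]
-45 t [-0.018, -0.001, -0.015] r [-0.0, -20.4, -0.2]
-50 t [-0.021, -0.001, -0.019] r [-0.1, -25.4, -0.2]
```

Request:
send_rows:
  deltas:
    - {"grip":0,"translation":[-0.007,-0.001,-0.004],"twist":[0,-5.4,-0.2]}
    - {"grip":0,"translation":[-0.011,-0.001,-0.008],"twist":[0,-10.4,-0.2]}
    - {"grip":0,"translation":[-0.014,-0.001,-0.012],"twist":[0,-15.4,-0.2]}
    - {"grip":0,"translation":[-0.018,-0.001,-0.015],"twist":[0,-20.4,-0.2]}
    - {"grip":0,"translation":[-0.021,-0.001,-0.019],"twist":[0,-25.4,-0.2]}

```text
clock: 18.7
eef_pos: [0.6796, -0.1838, 0.0538]
tool_rot: [-0.016, 0.92, 0.006, 0.391]
ft_force: [0.5, -0.1, -2.3]
grip_width: 0.0213
```

```bash
python3 - <<'E'
from wp import *
print(bot.get_obs()['ft_force'],bot.get_obs()['joint_pos'],bot.get_obs()['grip_width'])
snap('wrist','w23.png');snap('scene','s23.png')
a=cv2.imread('pics/s23.png')[160:270,190:300]; b=cv2.imread('pics/w23.png')[60:330,120:390]
cv2.imwrite('pics/c34.png',np.hstack([cv2.resize(x,(400,400),interpolation=cv2.INTER_LANCZOS4) for x in (a,b)]))
rows([((.66,-.185,zc(e)),2,e) for e in (-50,-55,-60,-65,-70,-75)])
E
```

```text
[ 0.484 -0.138 -2.338] [-0.414  0.416 -0.612 -0.21   0.317 -0.323] 0.02133867273591254
clock 18.8
-50 t [-0.003, -0.001, -0.001] r [0.0, -0.4, -0.1]
-55 t [-0.007, -0.001, -0.002] r [0.0, -5.4, -0.1]
-60 t [-0.01, -0.001, -0.004] r [0.0, -10.4, -0.1]
-65 t [-0.013, -0.001, -0.005] r [0.0, -15.4, -0.1]
-70 t [-0.016, -0.001, -0.006] r [0.0, -20.4, -0.1]
-75 t [-0.018, -0.001, -0.007] r [0.0, -25.4, -0.1]
```

```bash
python3 - <<'E'
from wp import *
rows([((.66,-.185,zc(e,c)),2,e) for e,c in ((-50,.004),(-50,.0),(-54,.0),(-58,.0),(-62,.0))])
E
```

```text
clock 18.8
-50 t [-0.0, -0.001, 0.002] r [0.0, -0.4, -0.1]
-50 t [0.003, -0.001, 0.005] r [0.0, -0.4, -0.1]
-54 t [-0.0, -0.001, 0.004] r [0.0, -4.4, -0.1]
-58 t [-0.003, -0.001, 0.002] r [0.0, -8.4, -0.1]
-62 t [-0.006, -0.001, 0.001] r [0.0, -12.4, -0.1]
```

Request:
send_rows:
  deltas:
    - {"grip":0,"translation":[0,-0.001,0.002],"twist":[0,-0.4,0]}
    - {"grip":0,"translation":[0.003,-0.001,0.005],"twist":[0,-0.4,0]}
    - {"grip":0,"translation":[0,-0.001,0.004],"twist":[0,-4.4,0]}
    - {"grip":0,"translation":[-0.003,-0.001,0.002],"twist":[0,-8.4,0]}
    - {"grip":0,"translation":[-0.006,-0.001,0.001],"twist":[0,-12.4,0]}

```text
clock: 19.42
eef_pos: [0.6827, -0.1845, 0.0555]
tool_rot: [-0.015, 0.873, 0.008, 0.487]
ft_force: [-3.5, -0.7, 2.4]
grip_width: 0.0216
```

```bash
python3 - <<'E'
from wp import *
print(bot.get_obs()['ft_force'],bot.get_obs()['joint_pos'],bot.get_obs()['grip_width'])
snap('wrist','w24.png');snap('scene','s24.png')
a=cv2.imread('pics/s24.png')[160:270,190:300]; b=cv2.imread('pics/w24.png')[60:330,120:390]
cv2.imwrite('pics/c35.png',np.hstack([cv2.resize(x,(400,400),interpolation=cv2.INTER_LANCZOS4) for x in (a,b)]))
rows([((.66,-.185,zc(e,0.)),2,e) for e in (-62,-68,-74,-79,-84,-88)])
E
```

```text
[-3.465 -0.696  2.395] [-0.455  0.531 -0.778 -0.698  0.412 -0.273] 0.021561046357350313
clock 19.52
-62 t [0.002, 0.0, -0.001] r [0.0, 0.3, 0.0]
-68 t [-0.001, 0.0, -0.001] r [0.0, -5.7, 0.0]
-74 t [-0.004, 0.0, -0.002] r [0.0, -11.7, 0.0]
-79 t [-0.006, 0.0, -0.002] r [0.0, -16.7, 0.0]
-84 t [-0.008, 0.0, -0.003] r [0.0, -21.7, 0.0]
-88 t [-0.009, 0.0, -0.003] r [0.0, -25.7, 0.0]
```

```bash
python3 - <<'E'
from wp import *
rows([((.66,-.185,zc(e,c)),2,e) for e,c in ((-63,.004),(-68,.005),(-73,.005),(-78,.005))])
E
```

```text
clock 19.52
-63 t [-0.002, 0.0, -0.003] r [0.0, -0.7, 0.0]
-68 t [-0.006, 0.0, -0.004] r [0.0, -5.7, 0.0]
-73 t [-0.008, 0.0, -0.004] r [0.0, -10.7, 0.0]
-78 t [-0.01, 0.0, -0.005] r [0.0, -15.7, 0.0]
```

Request:
send_rows:
  deltas:
    - {"grip":0,"translation":[-0.002,0,-0.003],"twist":[0,-0.7,0]}
    - {"grip":0,"translation":[-0.006,0,-0.004],"twist":[0,-5.7,0]}
    - {"grip":0,"translation":[-0.008,0,-0.004],"twist":[0,-10.7,0]}
    - {"grip":0,"translation":[-0.01,0,-0.005],"twist":[0,-15.7,0]}
    - {"grip":0,"translation":[-0.01,0,-0.005],"twist":[0,-15.7,0]}

```text
clock: 20.15
eef_pos: [0.6855, -0.1849, 0.0663]
tool_rot: [-0.015, 0.797, 0.01, 0.603]
ft_force: [3.6, 0.2, 3.8]
grip_width: 0.0215
```

```bash
python3 - <<'E'
from wp import *
print(bot.get_obs()['ft_force'],bot.get_obs()['joint_pos'],bot.get_obs()['grip_width'])
snap('wrist','w25.png');snap('scene','s25.png')
a=cv2.imread('pics/s25.png')[160:270,190:300]; b=cv2.imread('pics/w25.png')[0:330,120:390]
cv2.imwrite('pics/c36.png',np.hstack([cv2.resize(x,(400,489),interpolation=cv2.INTER_LANCZOS4) for x in (a,b)]))
rows([((.66,-.185,zc(e,0.005)),2,e) for e in (-78,-82,-86,-90)])
E
```

```text
[3.573 0.213 3.772] [-0.497  0.818 -0.887 -1.388  0.51  -0.161] 0.021457074958327466
clock 20.25
-78 t [0.001, 0.001, -0.001] r [0.0, 0.1, 0.1]
-82 t [-0.001, 0.001, -0.001] r [0.0, -3.9, 0.1]
-86 t [-0.002, 0.001, -0.001] r [0.0, -7.9, 0.1]
-90 t [-0.002, 0.001, -0.001] r [0.0, -11.9, 0.1]
```

```bash
python3 - <<'E'
from wp import *
K,t,Rr=load('w25'); P=lambda u,v,D:t+Rr@(np.linalg.solve(K,[u,v,1])*D)
print('cam',t,'optic',Rr[:,2],'down in img',Rr[:,1]); print('ring',P(255,94.5,.098),P(255,94.5,.105))
o=bot.get_obs();T=R.from_quat(o['tool_rot']).as_matrix(); g=o['eef_pos']-.025*T[:,2]; print('grip',g,'tip',g+.06*np.array([-np.cos(np.radians(78)),0,-np.sin(np.radians(78))]))
a=cv2.imread('pics/w25.png')[20:230,170:350]; cv2.imwrite('pics/c37.png',np.clip(1.5*cv2.resize(a,(514,600),interpolation=cv2.INTER_LANCZOS4).astype(float),0,255).astype(np.uint8))
E
```

```text
cam [ 0.497 -0.191  0.042] optic [0.999 0.037 0.023] down in img [-0.023  0.002  1.   ]
ring [ 0.595 -0.189  0.016] [ 0.602 -0.188  0.015]
grip [ 0.661 -0.186  0.074] tip [ 0.649 -0.186  0.015]
```

```bash
python3 - <<'E'
from wp import *
q=np.array(bot.get_obs()['joint_pos'])
W=[((.69,-.186,.10),2,-70),((.70,-.186,.09),2,-40),((.715,-.186,.07),2,-10),((.715,-.186,.05),2,0),((.708,-.186,.020),2,0)]
for w in W:
    P,T=wp(*w); q,c=iks(P,T,q); print(w,q,'%.1e'%c)
rows([((.68,-.186,.085),2,-78),((.695,-.186,.105),2,-72),((.70,-.186,.105),2,-62),((.70,-.186,.10),2,-52),((.705,-.186,.095),2,-42)])
E
```

```text
((0.69, -0.186, 0.1), 2, -70) [-0.449  0.585 -0.786 -0.904  0.439 -0.211] 3.7e-24
((0.7, -0.186, 0.09), 2, -40) [-0.356  0.429 -0.332  0.218  0.226 -0.322] 5.1e-31
((0.715, -0.186, 0.07), 2, -10) [-0.268  0.727  0.371  1.115  0.031 -0.301] 3.5e-26
((0.715, -0.186, 0.05), 2, 0) [-0.246  0.896  0.651  1.393 -0.019 -0.281] 2.3e-29
((0.708, -0.186, 0.02), 2, 0) [-0.249  0.899  0.578  1.317 -0.02  -0.283] 4.6e-28
clock 20.25
-78 t [-0.016, -0.001, 0.015] r [0.0, 0.1, 0.1]
-72 t [-0.037, -0.002, 0.024] r [0.0, 6.1, 0.1]
-62 t [-0.034, -0.002, 0.028] r [-0.0, 16.1, 0.1]
-52 t [-0.025, -0.002, 0.028] r [-0.0, 26.1, 0.1]
-42 t [-0.018, -0.002, 0.031] r [-0.0, 36.1, 0.1]
```

Request:
send_rows:
  deltas:
    - {"grip":0,"translation":[-0.016,-0.001,0.015],"twist":[0,0,0]}
    - {"grip":0,"translation":[-0.037,-0.002,0.024],"twist":[0,6,0]}
    - {"grip":0,"translation":[-0.034,-0.002,0.028],"twist":[0,16,0]}
    - {"grip":0,"translation":[-0.025,-0.002,0.028],"twist":[0,26,0]}
    - {"grip":0,"translation":[-0.018,-0.002,0.031],"twist":[0,36,0]}

```text
clock: 20.88
eef_pos: [0.7208, -0.1863, 0.0751]
tool_rot: [-0.014, 0.912, 0.007, 0.409]
ft_force: [1.2, -1.0, -3.4]
grip_width: 0.0214
```

```bash
python3 - <<'E'
from wp import *
rows([((.71,-.186,.09),2,-35),((.712,-.186,.085),2,-26),((.715,-.186,.08),2,-17),((.715,-.186,.08),2,-8),((.715,-.186,.08),2,0)])
E
```

```text
clock 20.88
-35 t [0.004, 0.001, 0.006] r [-0.1, 17.3, -0.2]
-26 t [0.01, 0.001, 0.009] r [-0.0, 26.3, -0.2]
-17 t [0.015, 0.001, 0.013] r [-0.0, 35.3, -0.2]
-8 t [0.018, 0.001, 0.01] r [-0.0, 44.3, -0.2]
0 t [0.02, 0.0, 0.008] r [0.0, 52.3, -0.2]
```

Request:
send_rows:
  deltas:
    - {"grip":0,"translation":[0.003,0.001,0.004],"twist":[0,10,-0.1]}
    - {"grip":0,"translation":[0.006,0.001,0.007],"twist":[0,20,-0.2]}
    - {"grip":0,"translation":[0.012,0.001,0.01],"twist":[0,30,-0.2]}
    - {"grip":0,"translation":[0.017,0.001,0.011],"twist":[0,40,-0.2]}
    - {"grip":0,"translation":[0.02,0,0.008],"twist":[0,50,-0.2]}

```text
clock: 21.5
eef_pos: [0.7139, -0.1861, 0.0564]
tool_rot: [-0.017, 0.999, 0.001, 0.04]
ft_force: [1.5, 0.5, -1.8]
grip_width: 0.0215
```

```bash
python3 - <<'E'
from wp import *
print(bot.get_obs()['ft_force'],bot.get_obs()['joint_pos'],bot.get_obs()['grip_width'])
snap('wrist','w26.png');snap('scene','s26.png')
a=cv2.imread('pics/s26.png')[140:270,190:320]; b=cv2.imread('pics/w26.png')[0:330,120:390]
cv2.imwrite('pics/c38.png',np.hstack([cv2.resize(x,(400,489),interpolation=cv2.INTER_LANCZOS4) for x in (a,b)]))
rows([((.715,-.186,.08),2,0)])
E
```

```text
[ 1.518  0.456 -1.812] [-0.266  0.733  0.414  1.176  0.024 -0.299] 0.021522257275950158
clock 21.6
0 t [0.004, -0.001, -0.003] r [0.1, 8.7, 0.0]
```

```bash
python3 - <<'E'
from wp import *
print('mouth',ray('w26',263,70,.03),'left edge',ray('w26',120+168*.675,68,.018),'right',ray('w26',120+257*.675,68,.018), 'further', ray('w26',120+209.5*.675,0,.036))
K,t,Rr=load('w26'); P=lambda u,v,D:t+Rr@(np.linalg.solve(K,[u,v,1])*D)
# pin: tip at (606,160),w at y=200: 570..640=70 ; flange 550..658
D=336.7*.020/(70*.675); print('pin depth',D,'tip',P(120+206*.675,160*.675,D),'flange',P(120+204.5*.675,300*.675,336.7*.032/(108*.675)))
o=bot.get_obs();T=R.from_quat(o['tool_rot']).as_matrix(); print('grip',o['eef_pos']-.025*T[:,2],'z',T[:,2],'x',T[:,0])
print('handle end',P(120+205*.675,470*.675,336.7*.024/(72*.675)))
print('dish check scene', proj('s26',o['eef_pos']))
E
```

```text
mouth [ 0.632 -0.186  0.03 ] left edge [ 0.632 -0.203  0.018] right [ 0.631 -0.168  0.018] further [ 0.599 -0.188  0.036]
pin depth 0.14251851851851852 tip [ 0.645 -0.188  0.08 ] flange [ 0.685 -0.187  0.09 ]
grip [ 0.715 -0.186  0.078] z [ 0.082  0.005 -0.997] x [-0.996 -0.035 -0.082]
handle end [ 0.745 -0.184  0.094]
dish check scene [268.682 260.017]
```

```bash
sed -i 's/94+el,.025)/94+el,.036)/; s/L=.066/L=.071/' wp.py; python3 - <<'E'
from wp import *
W=[((.716,-.183,.07),2.3,-4),((.713,-.183,.045),2.3,-4),((.711,-.183,.023),2.3,-4)]
q=np.array(bot.get_obs()['joint_pos'])
for w in W:
    P,T=wp(*w); q,c=iks(P,T,q); print(P,q,'%.1e'%c)
rows(W)
E
```

```text
[ 0.716 -0.183  0.034] [-0.25   0.823  0.534  1.281 -0.    -0.29 ] 1.8e-18
[ 0.713 -0.183  0.009] [-0.251  0.834  0.488  1.225 -0.    -0.291] 2.4e-20
[ 0.711 -0.183 -0.013] [-0.252  0.847  0.455  1.178  0.    -0.292] 7.4e-24
clock 21.6
-4 t [0.002, 0.002, 0.019] r [0.1, 4.7, -0.3]
-4 t [0.008, 0.002, 0.043] r [0.1, 4.7, -0.3]
-4 t [0.011, 0.002, 0.065] r [0.1, 4.7, -0.3]
```

Request:
send_rows:
  deltas:
    - {"grip":0,"translation":[0.002,0.002,0.019],"twist":[0.1,4.7,-0.3]}
    - {"grip":0,"translation":[0.006,0.002,0.038],"twist":[0.1,4.7,-0.3]}
    - {"grip":0,"translation":[0.009,0.002,0.054],"twist":[0.1,4.7,-0.3]}
    - {"grip":0,"translation":[0.01,0.002,0.062],"twist":[0.1,4.7,-0.3]}

```text
clock: 22.1
eef_pos: [0.7101, -0.1833, -0.0105]
tool_rot: [-0.02, 1.0, 0.0, -0.001]
ft_force: [0.3, 0.3, -0.3]
grip_width: 0.0216
```

```bash
python3 - <<'E'
from wp import *
print(bot.get_obs()['ft_force'],bot.get_obs()['eef_pos'],bot.get_obs()['grip_width'])
snap('wrist','w27.png');snap('scene','s27.png')
a=cv2.imread('pics/s27.png')[170:290,190:310]; b=cv2.imread('pics/w27.png')[0:330,120:390]
cv2.imwrite('pics/c39.png',np.hstack([cv2.resize(x,(400,489),interpolation=cv2.INTER_LANCZOS4) for x in (a,b)]))
rows([((.711,-.183,.023),2.3,-4)])
E
```

```text
[ 0.28   0.32  -0.292] [ 0.71  -0.183 -0.01 ] 0.021617427483020698
clock 22.2
-4 t [-0.0, 0.0, 0.003] r [0.0, -0.1, 0.0]
```

```bash
python3 - <<'E'
from wp import *
K,t,Rr=load('w27'); P=lambda u,v,D:t+Rr@(np.linalg.solve(K,[u,v,1])*D)
print('sleeve at y=100',P(120+205*.675,95*.675,336.7*.036/(125*.675)))
print('pin y=230',P(120+205*.675,230*.675,336.7*.02/(70*.675)),'tip',P(120+205*.675,160*.675,336.7*.02/(70*.675)))
print('handle y=400',P(120+205*.675,400*.675,336.7*.024/(76*.675)))
print('mouth rim ray z.03',ray('w27',258,82,.03),ray('w27',258,82,.018))
im=cv2.imread('pics/w27.png'); g=cv2.cvtColor(im,cv2.COLOR_BGR2GRAY)
for v in(40,60,75,130,150,170): print(v,[ (i,int(g[v,i])) for i in range(205,315,3)][:0], np.argsort(-abs(np.diff(g[v,200:320].astype(int))))[:4]+200)
E
```

```text
sleeve at y=100 [ 0.626 -0.186  0.012]
pin y=230 [ 0.663 -0.185  0.024] tip [ 0.644 -0.185  0.019]
handle y=400 [ 0.717 -0.182  0.025]
mouth rim ray z.03 [ 0.633 -0.186  0.03 ] [ 0.633 -0.186  0.018]
40 [] [211 212 299 210]
60 [] [212 213 297 302]
75 [] [213 214 299 298]
130 [] [233 223 234 232]
150 [] [234 233 223 235]
170 [] [234 233 222 235]
```

```bash
python3 - <<'E'
from wp import *
rows([((.711,-.183,.0235),2.3,-6.5),((.698,-.1835,.0235),2.3,-6.5),((.690,-.1838,.0235),2.3,-6)])
E
```

```text
clock 22.2
-6.5 t [-0.002, 0.0, 0.002] r [0.0, -2.6, 0.0]
-6.5 t [0.011, 0.0, 0.002] r [0.0, -2.6, 0.0]
-6 t [0.019, 0.0, 0.002] r [0.0, -2.1, 0.0]
```

Request:
send_rows:
  deltas:
    - {"grip":0,"translation":[-0.002,0,0.002],"twist":[0,-2.6,0]}
    - {"grip":0,"translation":[0.003,0,0.002],"twist":[0,-2.6,0]}
    - {"grip":0,"translation":[0.011,0,0.002],"twist":[0,-2.6,0]}
    - {"grip":0,"translation":[0.019,0,0.002],"twist":[0,-2.1,0]}

```text
clock: 22.7
eef_pos: [0.6913, -0.1844, -0.0115]
tool_rot: [-0.02, 1.0, 0.001, 0.018]
ft_force: [-0.3, -0.2, -1.7]
grip_width: 0.0216
```

```bash
python3 - <<'E'
from wp import *
print(bot.get_obs()['ft_force'],bot.get_obs()['eef_pos'],bot.get_obs()['grip_width'])
snap('wrist','w28.png');snap('scene','s28.png')
a=cv2.imread('pics/s28.png')[170:290,190:310]; b=cv2.imread('pics/w28.png')[0:330,120:390]
cv2.imwrite('pics/c40.png',np.hstack([cv2.resize(x,(400,489),interpolation=cv2.INTER_LANCZOS4) for x in (a,b)]))
E
```

```text
[-0.311 -0.151 -1.652] [ 0.691 -0.184 -0.011] 0.02162239622776191
```

```bash
python3 - <<'E'
from wp import *
rows([((.682,-.184,.0235),2.3,-5),((.674,-.1843,.0225),2.3,-4),((.667,-.1846,.022),2.3,-3),((.661,-.185,.0215),2.3,-2.5)])
E
```

```text
clock 22.8
-5 t [0.008, 0.001, 0.0] r [0.0, 1.0, -0.0]
-4 t [0.017, 0.001, 0.001] r [0.0, 2.0, -0.0]
-3 t [0.025, 0.001, 0.001] r [0.0, 3.0, -0.0]
-2.5 t [0.031, 0.0, 0.001] r [0.0, 3.5, -0.0]
```

Request:
send_rows:
  deltas:
    - {"grip":0,"translation":[0.008,0.001,0],"twist":[0,1,0]}
    - {"grip":0,"translation":[0.017,0.001,0.001],"twist":[0,2,0]}
    - {"grip":0,"translation":[0.025,0.001,0.001],"twist":[0,3,0]}
    - {"grip":0,"translation":[0.031,0,0.001],"twist":[0,3.5,0]}

```text
clock: 23.3
eef_pos: [0.6594, -0.1854, -0.0144]
tool_rot: [-0.02, 1.0, 0.0, -0.014]
ft_force: [0.4, -0.1, -3.4]
grip_width: 0.0216
```

```bash
python3 - <<'E'
from wp import *
print(bot.get_obs()['ft_force'],bot.get_obs()['eef_pos'],bot.get_obs()['grip_width'])
snap('wrist','w29.png')
b=cv2.imread('pics/w29.png')[0:330,120:390]
cv2.imwrite('pics/c41.png',cv2.resize(b,(400,489),interpolation=cv2.INTER_LANCZOS4))
E
```

```text
[ 0.436 -0.142 -3.37 ] [ 0.659 -0.185 -0.014] 0.021586257799720097
```

```bash
python3 - <<'E'
from wp import *
f=lambda e,c:((.64+.075*np.cos(np.radians(e)),-.184,zc(e,c)),2.3,e)
q=np.array(bot.get_obs()['joint_pos'])
W=[((.67,-.184,.04),2.3,0),((.70,-.184,.055),2.3,-2),((.714,-.184,.052),2.3,-8),((.712,-.184,.052),2.3,-16),((.709,-.184,zc(-22,.006)),2.3,-22)]
for w in W+[f(e,.003) for e in(-30,-45,-60,-75,-90)]:
    P,T=wp(*w); q,c=iks(P,T,q); print(P,q,'%.1e'%c)
rows(W)
E
```

```text
[ 0.667 -0.184  0.004] [-0.259  0.808  0.42   1.249 -0.021 -0.299] 5.0e-20
[ 0.699 -0.184  0.019] [-0.253  0.83   0.505  1.28  -0.01  -0.293] 1.6e-21
[ 0.717 -0.184  0.016] [-0.261  0.775  0.388  1.117  0.021 -0.3  ] 1.3e-21
[ 0.719 -0.184  0.017] [-0.28   0.675  0.175  0.871  0.065 -0.313] 3.0e-21
[ 0.72  -0.184  0.015] [-0.296  0.616  0.023  0.681  0.102 -0.32 ] 2.0e-18
[ 0.721 -0.183  0.022] [-0.319  0.547 -0.154  0.441  0.155 -0.325] 7.5e-26
[ 0.717 -0.183  0.039] [-0.369  0.477 -0.451 -0.03   0.264 -0.316] 7.0e-19
[ 0.707 -0.183  0.053] [-0.424  0.529 -0.699 -0.581  0.381 -0.273] 2.4e-29
[ 0.693 -0.183  0.065] [-0.479  0.754 -0.864 -1.24   0.488 -0.184] 9.2e-20
[ 0.676 -0.183  0.071] [-0.521  1.107 -0.882 -1.906  0.56  -0.044] 2.0e-20
clock 23.35
0 t [-0.008, 0.001, -0.019] r [0.1, 2.3, -0.0]
-2 t [-0.039, 0.0, -0.035] r [0.1, 0.3, -0.0]
-8 t [-0.057, -0.0, -0.032] r [0.1, -5.7, -0.0]
-16 t [-0.06, -0.0, -0.033] r [0.1, -13.7, -0.0]
-22 t [-0.06, -0.0, -0.031] r [0.0, -19.7, -0.0]
```

Request:
send_rows:
  deltas:
    - {"grip":0,"translation":[-0.004,0,-0.015],"twist":[0,4,0]}
    - {"grip":0,"translation":[-0.015,0,-0.028],"twist":[0,4,0]}
    - {"grip":0,"translation":[-0.03,0,-0.035],"twist":[0,3,0]}
    - {"grip":0,"translation":[-0.045,0,-0.035],"twist":[0,0,0]}
    - {"grip":0,"translation":[-0.055,0,-0.033],"twist":[0,-5,0]}

```text
clock: 23.98
eef_pos: [0.7165, -0.1835, 0.0168]
tool_rot: [-0.02, 0.999, 0.001, 0.031]
ft_force: [0.7, 0.2, -2.3]
grip_width: 0.0216
```

```bash
python3 - <<'E'
from wp import *
print(bot.get_obs()['ft_force'],bot.get_obs()['eef_pos'],bot.get_obs()['grip_width'])
snap('wrist','w30.png')
b=cv2.imread('pics/w30.png')[0:330,120:390]
cv2.imwrite('pics/c42.png',cv2.resize(b,(400,489),interpolation=cv2.INTER_LANCZOS4))
rows([((.712,-.184,.05),2.3,-13),((.711,-.184,zc(-18,.006)),2.3,-18),((.710,-.184,zc(-23,.005)),2.3,-23)])
E
```

```text
[ 0.729  0.173 -2.318] [ 0.716 -0.183  0.017] 0.02155336412568449
clock 24.02
-13 t [-0.004, -0.001, 0.001] r [0.1, -5.6, -0.0]
-18 t [-0.006, -0.001, 0.006] r [0.1, -10.6, -0.0]
-23 t [-0.008, -0.001, 0.001] r [0.1, -15.6, -0.0]
```

```bash
python3 - <<'E'
from wp import *
rows([((.712,-.184,.048),2.3,-12),((.711,-.184,zc(-17,.003)),2.3,-17),((.710,-.184,zc(-22,.002)),2.3,-22),((.708,-.184,zc(-27,.002)),2.3,-27)])
E
```

```text
clock 24.02
-12 t [-0.003, -0.001, 0.004] r [0.1, -4.6, -0.0]
-17 t [-0.005, -0.001, 0.01] r [0.1, -9.6, -0.0]
-22 t [-0.007, -0.001, 0.005] r [0.1, -14.6, -0.0]
-27 t [-0.009, -0.0, -0.001] r [0.1, -19.6, -0.0]
```

Request:
send_rows:
  deltas:
    - {"grip":0,"translation":[-0.003,-0.001,0.004],"twist":[0,-4.6,0]}
    - {"grip":0,"translation":[-0.005,-0.001,0.01],"twist":[0,-9.6,0]}
    - {"grip":0,"translation":[-0.007,-0.001,0.005],"twist":[0,-14.6,0]}
    - {"grip":0,"translation":[-0.009,0,-0.001],"twist":[0,-19.6,0]}
    - {"grip":0,"translation":[-0.009,0,-0.001],"twist":[0,-19.6,0]}

```text
clock: 24.65
eef_pos: [0.7192, -0.1829, 0.016]
tool_rot: [-0.019, 0.98, 0.005, 0.197]
ft_force: [-0.2, 0.3, -1.3]
grip_width: 0.0216
```

```bash
python3 - <<'E'
from wp import *
print(bot.get_obs()['ft_force'],bot.get_obs()['eef_pos'],bot.get_obs()['grip_width'])
snap('wrist','w31.png')
b=cv2.imread('pics/w31.png')[0:330,120:390]
cv2.imwrite('pics/c43.png',cv2.resize(b,(400,489),interpolation=cv2.INTER_LANCZOS4))
f=lambda e,c:((.64+.075*np.cos(np.radians(e)),-.184,zc(e,c)),2.3,e)
rows([f(-27,.002),f(-27,-.003),f(-32,.0),f(-37,.0),f(-42,.0)])
E
```

```text
[-0.243  0.301 -1.31 ] [ 0.719 -0.183  0.016] 0.021565828085965254
clock 24.7
-27 t [0.0, -0.0, -0.0] r [0.1, -0.1, -0.1]
-27 t [0.002, -0.0, 0.004] r [0.1, -0.1, -0.1]
-32 t [-0.001, -0.0, -0.004] r [0.1, -5.1, -0.1]
-37 t [-0.002, -0.0, -0.01] r [0.1, -10.1, -0.1]
-42 t [-0.003, 0.0, -0.016] r [0.1, -15.1, -0.1]
```

Request:
send_rows:
  deltas:
    - {"grip":0,"translation":[0.002,0,0.004],"twist":[0,0,0]}
    - {"grip":0,"translation":[0.001,0,0.001],"twist":[0,-3,0]}
    - {"grip":0,"translation":[-0.001,0,-0.003],"twist":[0,-6,0]}
    - {"grip":0,"translation":[-0.002,0,-0.006],"twist":[0,-9,0]}
    - {"grip":0,"translation":[-0.002,0,-0.009],"twist":[0,-12,0]}

```text
clock: 25.32
eef_pos: [0.7209, -0.1834, 0.0264]
tool_rot: [-0.019, 0.954, 0.006, 0.3]
ft_force: [-0.3, 0.0, -2.2]
grip_width: 0.0211
```

```bash
python3 - <<'E'
from wp import *
print(bot.get_obs()['ft_force'],bot.get_obs()['eef_pos'],bot.get_obs()['grip_width'])
snap('wrist','w32.png')
b=cv2.imread('pics/w32.png')[0:330,120:390]
cv2.imwrite('pics/c44.png',cv2.resize(b,(400,489),interpolation=cv2.INTER_LANCZOS4))
f=lambda e,c:((.64+.075*np.cos(np.radians(e)),-.184,zc(e,c)),2.3,e)
rows([f(-39,.0),f(-44,.0),f(-49,.0),f(-54,.0),f(-59,.0)])
E
```

```text
[-0.324  0.041 -2.231] [ 0.721 -0.183  0.026] 0.021094450224531096
clock 25.38
-39 t [-0.003, 0.0, -0.003] r [0.1, -0.1, -0.1]
-44 t [-0.004, 0.0, -0.009] r [0.0, -5.1, -0.1]
-49 t [-0.005, 0.0, -0.015] r [0.0, -10.1, -0.2]
-54 t [-0.006, 0.001, -0.02] r [0.0, -15.1, -0.2]
-59 t [-0.005, 0.001, -0.026] r [0.0, -20.1, -0.2]
```

Request:
send_rows:
  deltas:
    - {"grip":0,"translation":[-0.001,0,-0.004],"twist":[0,-3.5,0]}
    - {"grip":0,"translation":[-0.002,0,-0.008],"twist":[0,-7,0]}
    - {"grip":0,"translation":[-0.003,0,-0.012],"twist":[0,-10.5,0]}
    - {"grip":0,"translation":[-0.004,0,-0.016],"twist":[0,-14,0]}
    - {"grip":0,"translation":[-0.004,0,-0.02],"twist":[0,-17.5,0]}

```text
clock: 26.0
eef_pos: [0.7129, -0.1843, 0.0454]
tool_rot: [-0.017, 0.896, 0.009, 0.443]
ft_force: [-1.4, 1.6, 2.9]
grip_width: 0.0215
```

```bash
python3 - <<'E'
from wp import *
print(bot.get_obs()['ft_force'],bot.get_obs()['eef_pos'],bot.get_obs()['grip_width'])
snap('wrist','w33.png')
b=cv2.imread('pics/w33.png')[0:330,120:390]
cv2.imwrite('pics/c45.png',cv2.resize(b,(400,489),interpolation=cv2.INTER_LANCZOS4))
f=lambda e,c:((.64+.075*np.cos(np.radians(e)),-.184,zc(e,c)),2.3,e)
rows([f(-56,.0),f(-61,.0),f(-65,.0),f(-69,.0),f(-73,.0)])
E
```

```text
[-1.4    1.634  2.949] [ 0.713 -0.184  0.045] 0.021548892165234042
clock 26.05
-56 t [-0.002, 0.001, -0.002] r [-0.0, 0.6, -0.1]
-61 t [-0.003, 0.001, -0.008] r [-0.0, -4.4, -0.1]
-65 t [-0.003, 0.002, -0.013] r [-0.0, -8.4, -0.1]
-69 t [-0.004, 0.002, -0.018] r [-0.0, -12.4, -0.1]
-73 t [-0.003, 0.002, -0.022] r [-0.0, -16.4, -0.1]
```

Request:
send_rows:
  deltas:
    - {"grip":0,"translation":[-0.002,0.001,-0.004],"twist":[0,-2,0]}
    - {"grip":0,"translation":[-0.003,0.001,-0.008],"twist":[0,-5,0]}
    - {"grip":0,"translation":[-0.003,0.001,-0.012],"twist":[0,-8.4,0]}
    - {"grip":0,"translation":[-0.004,0.001,-0.017],"twist":[0,-12.4,0]}
    - {"grip":0,"translation":[-0.003,0.001,-0.021],"twist":[0,-16.4,0]}

```text
clock: 26.68
eef_pos: [0.6996, -0.1847, 0.0622]
tool_rot: [-0.017, 0.822, 0.011, 0.569]
ft_force: [-0.2, -0.5, 6.9]
grip_width: 0.0218
```

```bash
python3 - <<'E'
from wp import *
print(bot.get_obs()['ft_force'],bot.get_obs()['eef_pos'],bot.get_obs()['joint_pos'])
snap('wrist','w34.png');snap('scene','s34.png')
a=cv2.imread('pics/s34.png')[170:290,190:310];b=cv2.imread('pics/w34.png')[0:330,120:390]
cv2.imwrite('pics/c46.png',np.hstack([cv2.resize(x,(400,489),interpolation=cv2.INTER_LANCZOS4) for x in (a,b)]))
f=lambda e,c:((.64+.075*np.cos(np.radians(e)),-.184,zc(e,c)),2.3,e)
rows([f(-73,.0),f(-77,.0),f(-81,.0),f(-85,.0),f(-88,.0)])
E
```

```text
[-0.18  -0.51   6.897] [ 0.7   -0.185  0.062] [-0.473  0.72  -0.835 -1.148  0.476 -0.196]
clock 26.77
-73 t [-0.0, 0.002, -0.003] r [-0.1, 0.1, -0.1]
-77 t [-0.001, 0.002, -0.007] r [-0.1, -3.9, -0.1]
-81 t [-0.002, 0.003, -0.012] r [-0.1, -7.9, -0.1]
-85 t [-0.002, 0.003, -0.018] r [-0.1, -11.9, -0.1]
-88 t [-0.001, 0.003, -0.021] r [-0.1, -14.9, -0.1]
```

Request:
send_rows:
  deltas:
    - {"grip":0,"translation":[-0.001,0.001,-0.005],"twist":[0,-3,0]}
    - {"grip":0,"translation":[-0.001,0.001,-0.008],"twist":[0,-6,0]}
    - {"grip":0,"translation":[-0.001,0.001,-0.012],"twist":[0,-9,0]}
    - {"grip":0,"translation":[-0.001,0.001,-0.016],"twist":[0,-12,0]}
    - {"grip":0,"translation":[0,0.001,-0.02],"twist":[0,-15,0]}

```text
clock: 27.4
eef_pos: [0.6821, -0.1855, 0.0687]
tool_rot: [-0.016, 0.739, 0.012, 0.673]
ft_force: [1.4, 0.1, 6.5]
grip_width: 0.0213
```

```bash
python3 - <<'E'
from wp import *
print(bot.get_obs()['ft_force'],bot.get_obs()['eef_pos'],bot.get_obs()['joint_pos'])
snap('wrist','w35.png');snap('scene','s35.png')
a=cv2.imread('pics/s35.png')[170:290,190:310];b=cv2.imread('pics/w35.png')[0:330,120:390]
cv2.imwrite('pics/c47.png',np.hstack([cv2.resize(x,(400,489),interpolation=cv2.INTER_LANCZOS4) for x in (a,b)]))
f=lambda e,c:((.64+.075*np.cos(np.radians(e)),-.184,zc(e,c)),2.3,e)
rows([f(-88,.0),f(-90,.0),f(-92,0)])
E
```

```text
[1.408 0.112 6.453] [ 0.682 -0.185  0.069] [-0.518  1.065 -0.87  -1.825  0.554 -0.062]
clock 27.5
-88 t [0.001, 0.003, -0.004] r [-0.1, 0.7, 0.3]
-90 t [0.001, 0.003, -0.006] r [-0.1, -1.3, 0.3]
-92 t [0.0, 0.003, -0.009] r [-0.1, -3.3, 0.3]
```

Request:
send_rows:
  deltas:
    - {"grip":0,"translation":[-0.001,0,0],"twist":[0,0,0]}
    - {"grip":0,"translation":[-0.001,0,0],"twist":[0,0,0]}

```text
clock: 27.75
eef_pos: [0.6837, -0.186, 0.0691]
tool_rot: [-0.016, 0.739, 0.011, 0.674]
ft_force: [0.2, 0.1, -0.5]
grip_width: 0.0214
```

```bash
python3 - <<'E'
from wp import *
o=bot.get_obs();print(o['ft_force'],o['ft_torque'],o['eef_pos'],o['clock'])
E
```

```text
[ 0.199  0.051 -0.465] [-0.049  1.044 -0.011] [ 0.684 -0.186  0.069] 27.75
```

Request:
send_rows:
  deltas:
    - {"grip":0.5,"translation":[0,0,0],"twist":[0,0,0]}
    - {"grip":0.8,"translation":[0,0,0],"twist":[0,0,0]}
    - {"grip":1,"translation":[0,0,0],"twist":[0,0,0]}
    - {"grip":1,"translation":[0,0,0],"twist":[0,0,0]}

```text
clock: 28.25
eef_pos: [0.6836, -0.186, 0.069]
tool_rot: [-0.016, 0.739, 0.011, 0.674]
ft_force: [-0.4, -0.8, -0.9]
grip_width: 0.0851
```

```bash
python3 - <<'E'
from wp import *
o=bot.get_obs();print(o['ft_force'],o['grip_width'],o['eef_pos'],o['clock'])
snap('wrist','w36.png');snap('scene','s36.png')
a=cv2.imread('pics/s36.png')[170:290,190:310];b=cv2.imread('pics/w36.png')[0:330,120:390]
cv2.imwrite('pics/c48.png',np.hstack([cv2.resize(x,(400,489),interpolation=cv2.INTER_LANCZOS4) for x in (a,b)]))
E
```

```text
[-0.408 -0.842 -0.896] 0.08514426538062474 [ 0.684 -0.186  0.069] 28.25
```

```bash
python3 - <<'E'
from wp import *
K,t,Rr=load('w36'); P=lambda u,v,D:t+Rr@(np.linalg.solve(K,[u,v,1])*D)
print('handle',P(257.7,270,336.7*.024/(80*.675)),'sleeve',P(120+205*.675,200*.675,336.7*.036/(131*.675)))
# scene: handle top (181,235) crop scale 400/120
print('top scene',ray('s36',190+181*.3,170+238*120/489,.1), 'base', ray('s36',190+176*.3,170+375*120/489,0))
q=np.array(bot.get_obs()['joint_pos'])
def T90(psi,p): return pose((0,0,0),psi,p)[1]
W=[((.60,-.186,.085),2,4),((.60,-.186,.15),0,25),((.62,-.186,.19),-5,60),((.657,-.185,.19),-10,90),((.657,-.185,.036),-10,90)]
for p,psi,pi in W:
    q,c=iks(np.array(p),T90(psi,pi),q); print(p,pi,q,'%.1e'%c)
o=bot.get_obs();R0=R.from_quat(o['tool_rot'])
for p,psi,pi in W: print(R0.inv().apply(np.array(p)-o['eef_pos']).round(3),(R0.inv()*R.from_matrix(T90(psi,pi))).as_rotvec(degrees=True).round(1))
E
```

```text
handle [ 0.642 -0.187  0.076] sleeve [ 0.641 -0.187  0.017]
top scene [ 0.643 -0.19   0.1  ] base [ 0.646 -0.197  0.   ]
(0.6, -0.186, 0.085) 4 [-0.656  1.076 -1.05  -1.97   0.708 -0.1  ] 1.5e-03
(0.6, -0.186, 0.15) 25 [-0.561  0.294 -0.998 -0.788  0.504 -0.26 ] 8.6e-21
(0.62, -0.186, 0.19) 60 [-0.362  0.155 -0.284  0.625  0.136 -0.239] 2.0e-30
(0.657, -0.185, 0.19) 90 [-0.274  0.631  0.583  1.522 -0.    -0.1  ] 3.8e-21
(0.657, -0.185, 0.036) 90 [-0.274  0.702  0.306  1.175  0.    -0.1  ] 3.1e-26
[-0.008  0.003 -0.085] [ 0.2 -1.3  0.3]
[-0.073  0.003 -0.091] [ 2.1 19.7  0.9]
[-0.115  0.002 -0.074] [ 6.2 54.6  4.3]
[-0.118  0.001 -0.038] [ 8.8 84.4 10.2]
[ 0.035  0.002 -0.023] [ 8.8 84.4 10.2]
```

Request:
send_rows:
  deltas:
    - {"grip":1,"translation":[0,0,-0.02],"twist":[0,0,0]}
    - {"grip":1,"translation":[-0.01,0,-0.045],"twist":[0,2,0]}
    - {"grip":1,"translation":[-0.03,0,-0.065],"twist":[0,8,0]}
    - {"grip":1,"translation":[-0.055,0,-0.085],"twist":[0.8,15,0.4]}
    - {"grip":1,"translation":[-0.08,0,-0.09],"twist":[1.8,23,0.8]}

```text
clock: 28.98
eef_pos: [0.6157, -0.1944, 0.1312]
tool_rot: [-0.006, 0.826, 0.005, 0.563]
ft_force: [0.7, -0.1, -0.9]
grip_width: 0.0854
```

```bash
python3 - <<'E'
from wp import *
o=bot.get_obs();R0=R.from_quat(o['tool_rot']); print(o['eef_pos'],o['joint_pos'],o['clock'],o['ft_force'])
T90=lambda psi,p: pose((0,0,0),psi,p)[1]
for p,psi,pi in [((.61,-.187,.17),-2,38),((.615,-.187,.18),-4,48),((.62,-.187,.185),-6,58),((.63,-.187,.19),-8,68),((.64,-.1875,.19),-10,78),((.6425,-.1875,.19),-10,90)]: print(R0.inv().apply(np.array(p)-o['eef_pos']).round(3),(R0.inv()*R.from_matrix(T90(psi,pi))).as_rotvec(degrees=True).round(1))
E
```

```text
[ 0.616 -0.194  0.131] [-0.582  0.449 -0.996 -1.001  0.552 -0.243] 28.975 [ 0.653 -0.072 -0.93 ]
[-0.034  0.008 -0.019] [ 2.6 16.5  1.4]
[-0.045  0.007 -0.018] [ 4.1 26.5  2.8]
[-0.052  0.007 -0.016] [ 5.4 36.5  4.4]
[-0.06   0.007 -0.008] [ 6.6 46.4  6.4]
[-0.064  0.007  0.001] [ 7.4 56.3  8.6]
[-0.065  0.007  0.004] [ 6.6 68.3  9.5]
```

Request:
send_rows:
  deltas:
    - {"grip":1,"translation":[-0.034,0.008,-0.019],"twist":[2.6,16.5,1.4]}
    - {"grip":1,"translation":[-0.045,0.007,-0.018],"twist":[4.1,26.5,2.8]}
    - {"grip":1,"translation":[-0.052,0.007,-0.016],"twist":[5.4,36.5,4.4]}
    - {"grip":1,"translation":[-0.06,0.007,-0.008],"twist":[6.6,46.4,6.4]}
    - {"grip":1,"translation":[-0.064,0.007,0.001],"twist":[7.4,56.3,8.6]}

```text
clock: 29.6
eef_pos: [0.6386, -0.1885, 0.1871]
tool_rot: [0.047, 0.943, -0.004, 0.33]
ft_force: [1.6, -0.8, -0.7]
grip_width: 0.0854
```

```bash
cat h.py plan.py | head -120; python3 - <<'E'
from plan import *
from h import *
T=pose((0,0,0),np.radians(-10) if False else -10,90)[1]
print(delta(np.array([.6425,-.1875,.19]),T))
from workcell import bot
o=bot.get_obs();print(o['eef_pos'],o['tool_rot'],o['joint_pos'],o['ft_force'])
E
```

```text
import numpy as np, cv2
from workcell import bot, camera
from scipy.spatial.transform import Rotation as R
def snap(n,f):
    c=camera(n); cv2.imwrite('pics/'+f,c['color']); np.savez('pics/'+f[:-4]+'.npz',K=c['intrinsics'],t=c['xyz'],R=np.array(c['rotation'])); return c
def Rm(r):
    r=np.array(r); return r if r.shape==(3,3) else R.from_quat(r).as_matrix()
def load(f):
    d=np.load('pics/'+f+'.npz'); return d['K'],d['t'],Rm(d['R'])
def ray(f,u,v,z):
    K,t,Rr=load(f); d=Rr@np.linalg.solve(K,[u,v,1]); return t+d*(z-t[2])/d[2]
def proj(f,p):
    K,t,Rr=load(f); q=K@(Rr.T@(np.array(p)-t)); return q[:2]/q[2]
def tri(obs):
    A=np.zeros((3,3));b=np.zeros(3)
    for f,u,v in obs:
        K,t,Rr=load(f); d=Rr@np.linalg.solve(K,[u,v,1]); d/=np.linalg.norm(d); P=np.eye(3)-np.outer(d,d); A+=P;b+=P@t
    return np.linalg.solve(A,b)
def st():
    o=bot.get_obs(); return o
def delta(pos,Rt):
    """shift (mm) & twist (deg) in tool axes to reach target"""
    o=bot.get_obs(); R0=R.from_quat(o['tool_rot']); 
    t=R0.inv().apply(np.array(pos)-o['eef_pos']); w=(R0.inv()*R.from_matrix(Rt)).as_rot
[... 1880 characters left out ...]
0,0,10):
        qq=q.copy(); out=[]
        for th in(-20,0,20,40,60,75,90):
            z=.073*np.sin(np.radians(max(th,0)))+.018*abs(np.cos(np.radians(th)))+.006
            P,T=pose((*D,max(z,.035)),psi,OFF+90-th); qq,c=iks(P,T,qq); out.append((th,qq,c,fk(qq,full=True)))
        print(D,psi,'maxcost',max(o[2] for o in out)); 
        for o in out:
            if o[0] in(-20,90): print('   ',o[0],o[1],o[2],'e',o[3][0],'w',o[3][1],'w5',o[3][2])
clock 29.6 trans [-0.005  0.001  0.   ] twist [ 2.9 38.4  4.2]
(array([-0.005,  0.001,  0.   ]), array([ 2.871, 38.389,  4.179]))
[ 0.639 -0.189  0.187] [ 0.047  0.943 -0.004  0.33 ] [-0.388  0.134 -0.418  0.373  0.201 -0.222] [ 1.625 -0.801 -0.719]
```

Request:
send_rows:
  deltas:
    - {"grip":1,"translation":[-0.001,0.0,0.0],"twist":[0.8,10.0,1.0]}
    - {"grip":1,"translation":[-0.002,0.0,0.0],"twist":[1.5,20.0,2.1]}
    - {"grip":1,"translation":[-0.004,0.001,0.0],"twist":[2.2,30.0,3.2]}
    - {"grip":1,"translation":[-0.005,0.001,0.0],"twist":[2.9,38.4,4.2]}
    - {"grip":1,"translation":[-0.005,0.001,0.0],"twist":[2.9,38.4,4.2]}

```text
clock: 30.22
eef_pos: [0.6443, -0.1877, 0.1854]
tool_rot: [0.087, 0.996, 0.0, -0.003]
ft_force: [-0.3, 0.2, -0.8]
grip_width: 0.0853
```

```bash
python3 - <<'E'
from plan import *
from h import *
T=pose((0,0,0),-10,90)[1]
delta(np.array([.6425,-.1875,.19]),T)
snap('wrist','w50.png')
print(proj('w50',[.6425,-.1875,.1]))
E
```

```text
clock 30.23 trans [ 0.002 -0.    -0.005] twist [ 0.  -0.4  0. ]
[257.115 182.875]
```

View pics/w50.png

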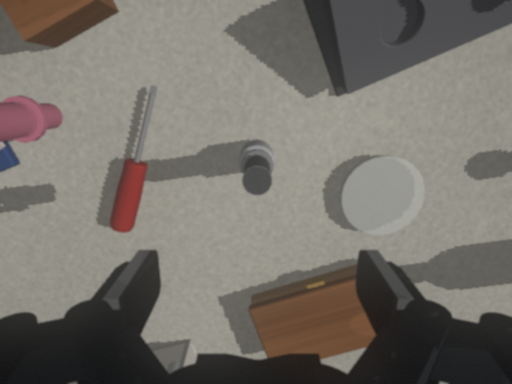

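```bash
python3 - <<'E'
from plan import *
from h import *
for uv in((250,305),(357,268),(264,355)):
  for z in(0,.06): print(uv,z,ray('w50',*uv,z))
print(ray('w50',257,181,.1),ray('w50',257,147,.04))
q=np.array(bot.get_obs()['joint_pos']);T=pose((0,0,0),-10,90)[1]
print(iks(np.array([.6435,-.1875,.037]),T,q))
delta(np.array([.6435,-.1875,.037]),T)
E
```

```text
(250, 305) 0 [ 0.824 -0.228  0.   ]
(250, 305) 0.06 [ 0.782 -0.22   0.06 ]
(357, 268) 0 [ 0.795 -0.092 -0.   ]
(357, 268) 0.06 [ 0.758 -0.106  0.06 ]
(264, 355) 0 [ 0.902 -0.224  0.   ]
(264, 355) 0.06 [ 0.847 -0.216  0.06 ]
[ 0.641 -0.187  0.1  ] [ 0.624 -0.184  0.04 ]
(array([-0.284,  0.677,  0.262,  1.156, -0.   , -0.109]), np.float64(2.9849942852491133e-27))
clock 30.27 trans [-0.001  0.     0.149] twist [ 0.  -0.3  0. ]
```

Request:
send_rows:
  deltas:
    - {"grip":1,"translation":[-0.002,0.0,0.045],"twist":[0,-0.4,0]}
    - {"grip":1,"translation":[-0.002,0.0,0.09],"twist":[0,-0.4,0]}
    - {"grip":1,"translation":[-0.002,0.0,0.125],"twist":[0,-0.4,0]}
    - {"grip":1,"translation":[-0.002,0.0,0.148],"twist":[0,-0.4,0]}
    - {"grip":1,"translation":[-0.002,0.0,0.148],"twist":[0,-0.4,0]}

```text
clock: 30.9
eef_pos: [0.6413, -0.1873, 0.0375]
tool_rot: [0.087, 0.996, 0.0, -0.0]
ft_force: [-0.5, 0.6, 0.5]
grip_width: 0.0855
```

Request:
send_rows:
  deltas:
    - {"grip":0.2,"translation":[0,0.0,0],"twist":[0,0,0]}
    - {"grip":0.1,"translation":[0,0.0,0],"twist":[0,0,0]}
    - {"grip":0.0,"translation":[0,0.0,0],"twist":[0,0,0]}
    - {"grip":0,"translation":[0,0.0,0],"twist":[0,0,0]}
    - {"grip":0,"translation":[0,0.0,0],"twist":[0,0,0]}

```text
clock: 31.52
eef_pos: [0.642, -0.1877, 0.0387]
tool_rot: [0.087, 0.996, -0.0, 0.001]
ft_force: [-1.1, -0.9, 5.0]
grip_width: 0.0224
```

```bash
python3 - <<'E'
from h import *
snap('wrist','w51.png');o=bot.get_obs();print(o['grip_width'],o['eef_pos'],o['ft_force'],o['ft_torque'])
E
```

```text
0.022581835088088333 [ 0.64201318 -0.18773801  0.03868855] [-1.43496958 -0.45566388  5.66476157] [-0.01700815  0.23912351 -0.01162823]
```

View pics/w51.png

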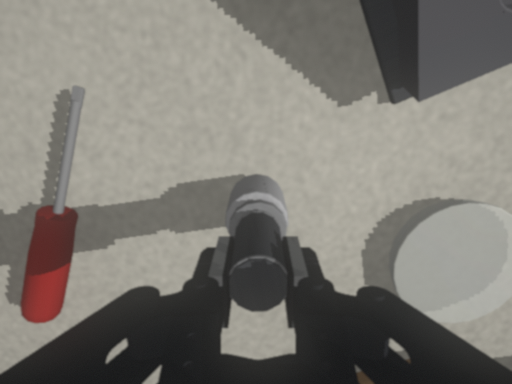

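The handle (258,270) is between the pads, with the flange and sleeve below it at (257,205). I'll lift it straight up, gently.

Request:
send_rows:
  deltas:
    - {"grip":0,"translation":[0,0.0,-0.005],"twist":[0,0,0]}
    - {"grip":0,"translation":[0,0.0,-0.014],"twist":[0,0,0]}
    - {"grip":0,"translation":[0,0.0,-0.026],"twist":[0,0,0]}
    - {"grip":0,"translation":[0,0.0,-0.042],"twist":[0,0,0]}
    - {"grip":0,"translation":[0,0.0,-0.07],"twist":[0,0,0]}

```text
clock: 32.2
eef_pos: [0.6412, -0.1875, 0.109]
tool_rot: [0.087, 0.996, 0.0, -0.0]
ft_force: [0.4, 0.5, -2.7]
grip_width: 0.0223
```

```bash
python3 - <<'E'
from h import *
snap('wrist','w52.png');a=snap('scene','s52.png')
o=bot.get_obs();print(o['clock'],o['grip_width'],o['eef_pos'],o['ft_force'])
E
python3 -c "
import cv2,numpy as np
print(cv2.imwrite('pics/c52.png',np.vstack([cv2.imread('pics/w52.png')[:300],cv2.imread('pics/s52.png')[:300]])))"
```

```text
32.3 0.021992997229634405 [ 0.64479865 -0.18858782  0.11368813] [ 0.30282985 -0.53613272 -1.32284831]
True
```

View pics/c52.png

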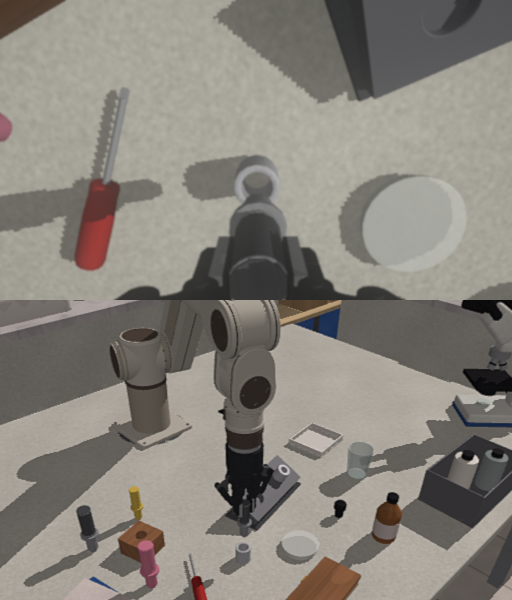

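```bash
python3 - <<'E'
from h import *
print(ray('w52',258,181,.04), ray('s52',242,248,.04), ray('s52',242,258,.0))
a=cv2.imread('pics/w51.png')[150:384,180:340];b=cv2.imread('pics/w52.png')[150:384,180:340]
cv2.imwrite('pics/c53.png',cv2.resize(np.hstack([a,b]),None,fx=2.4,fy=2.4))
for f in('w51','w52'):
  pass
E
```

```text
[ 0.63402238 -0.18566354  0.04      ] [ 0.64043493 -0.19421598  0.04      ] [ 0.63532755 -0.18950553  0.        ]
```

View pics/c53.png

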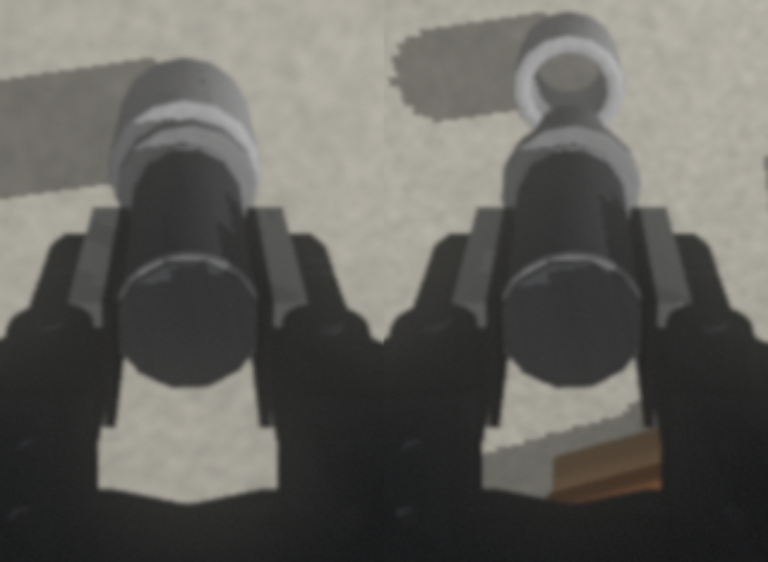

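```bash
python3 - <<'E'
from h import *
o=bot.get_obs();print(o['clock'],o['eef_pos'])
p=ray('w51',258,283,.1);print('handle top w51',p)
T=R.from_quat(o['tool_rot']).as_matrix()
g=T.T@(p-np.array([.642,-.1877,.0387]));print('in tool',g)
w=Rdown(39)
off=w@np.array([g[0],g[1],0])
delta(np.array([.4525,-.338,.16])-off,w)
E
```

```text
32.3 [ 0.64479865 -0.18858782  0.11368813]
handle top w51 [ 0.63966373 -0.18678021  0.1       ]
in tool [ 0.00183349  0.00045468 -0.06132231]
clock 32.3 trans [ 0.1618 -0.1822 -0.0478] twist [ 0.2  0.6 41. ]
```

Request:
send_rows:
  deltas:
    - {"grip":0,"translation":[0.015,-0.02,-0.035],"twist":[0,0.2,6]}
    - {"grip":0,"translation":[0.055,-0.062,-0.048],"twist":[0,0.4,15]}
    - {"grip":0,"translation":[0.1,-0.105,-0.048],"twist":[0,0.6,24]}
    - {"grip":0,"translation":[0.138,-0.152,-0.048],"twist":[0.2,0.6,33]}
    - {"grip":0,"translation":[0.16,-0.18,-0.048],"twist":[0.2,0.6,41]}

```text
clock: 32.92
eef_pos: [0.4529, -0.3392, 0.1601]
tool_rot: [0.434, 0.901, -0.0, -0.0]
ft_force: [1.2, -1.2, -2.0]
grip_width: 0.0221
```

```bash
python3 - <<'E'
from h import *
o=bot.get_obs();print(o['clock'],o['eef_pos'])
g=np.array([.0018,.0005,0]);w=Rdown(39)
delta(np.array([.4525,-.338,.13])-w@g,w)
E
```

```text
32.925 [ 0.45293366 -0.33921481  0.16007179]
clock 32.92 trans [-0.0006 -0.      0.0301] twist [-0.1 -0.  -0.4]
```

Request:
send_rows:
  deltas:
    - {"grip":0,"translation":[-0.001,0,0.04],"twist":[0,0,-0.4]}
    - {"grip":0,"translation":[-0.001,0,0.063],"twist":[0,0,-0.4]}
    - {"grip":0,"translation":[-0.001,0,0.063],"twist":[0,0,-0.4]}

```text
clock: 33.3
eef_pos: [0.4515, -0.3388, 0.0947]
tool_rot: [0.431, 0.902, 0.0, -0.003]
ft_force: [-0.2, 0.3, -0.3]
grip_width: 0.0221
```

```bash
python3 - <<'E'
from h import *
o=bot.get_obs();print(o['clock'],o['eef_pos'],o['ft_force'])
snap('wrist','w54.png');snap('top','t54.png');snap('scene','s54.png')
a=cv2.imread('pics/w54.png')
s=cv2.resize(cv2.imread('pics/s54.png')[150:300,60:260],None,fx=2,fy=2)
t=cv2.resize(cv2.imread('pics/t54.png')[192:384,200:456],None,fx=1.5,fy=1.5)
c=np.zeros((600,800,3),np.uint8);c[:300,:400]=s;c[300:588,:384]=t;c[:384,400:]=a[:,56:456];cv2.imwrite('pics/c54.png',c)
print(proj('s54',[.4525,-.338,.048]),proj('t54',[.4525,-.338,.048]),proj('w54',[.4525,-.338,.048]))
E
```

```text
33.3 [ 0.45150575 -0.3388486   0.0947243 ] [-0.22874128  0.34742763 -0.32567708]
[141.84422635 233.71939907] [353.53079554 213.44756343] [259.36795287 200.27736646]
```

View pics/c54.png

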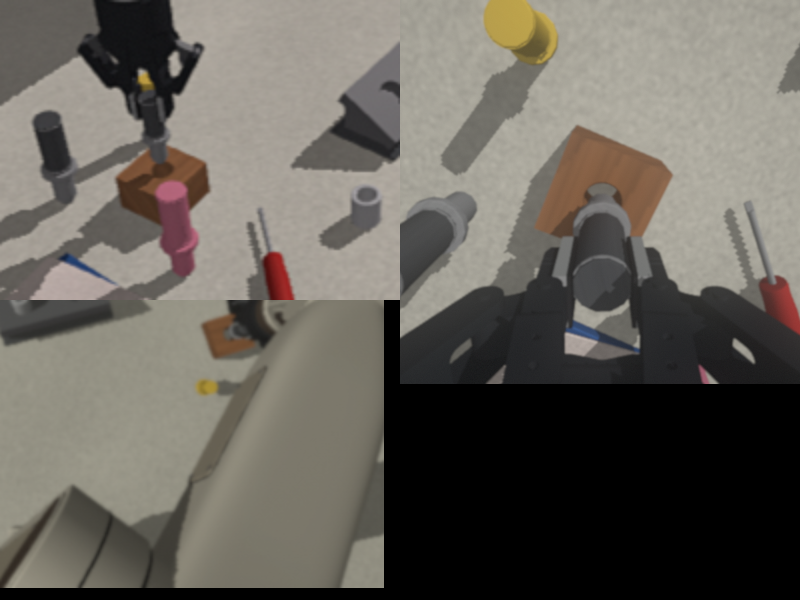

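Request:
send_rows:
  deltas:
    - {"grip":0,"translation":[0,0,0.008],"twist":[0,0,0]}
    - {"grip":0,"translation":[0,0,0.018],"twist":[0,0,0]}
    - {"grip":0,"translation":[0,0,0.022],"twist":[0,0,0]}

```text
clock: 33.83
eef_pos: [0.4539, -0.34, 0.0752]
tool_rot: [0.43, 0.903, -0.0, -0.0]
ft_force: [0.7, 0.5, -3.1]
grip_width: 0.0226
```

```bash
python3 - <<'E'
from h import *
o=bot.get_obs();print(o['clock'],o['eef_pos'],o['ft_force'])
snap('wrist','w55.png');snap('scene','s55.png')
a=cv2.imread('pics/w55.png')
s=cv2.resize(cv2.imread('pics/s55.png')[150:300,60:260],None,fx=2,fy=2)
c=np.zeros((390,800,3),np.uint8);c[:300,:400]=s;c[:384,400:]=a[:,56:456];cv2.imwrite('pics/c55.png',c)
E
```

```text
33.825 [ 0.45389243 -0.33996767  0.07522296] [ 0.71499298  0.54962094 -3.13463989]
```

View pics/c55.png

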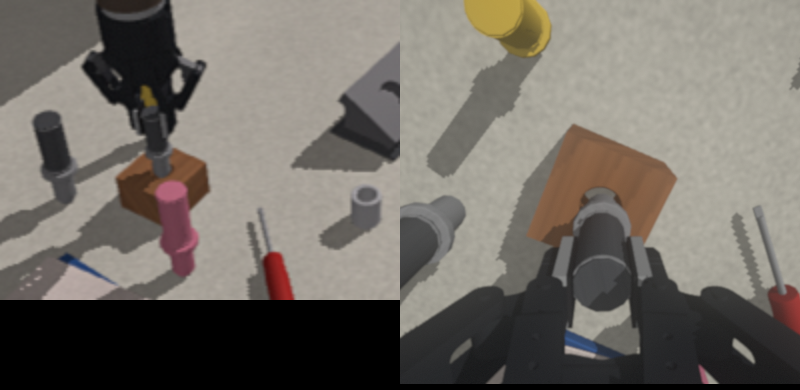

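Request:
send_rows:
  deltas:
    - {"grip":0,"translation":[0.002,0,0.01],"twist":[0,0,0]}
    - {"grip":0,"translation":[0.002,0,0.02],"twist":[0,0,0]}
    - {"grip":0,"translation":[0.002,0,0.028],"twist":[0,0,0]}
    - {"grip":0,"translation":[0.002,0,0.029],"twist":[0,0,0]}

```text
clock: 34.42
eef_pos: [0.4523, -0.3384, 0.0467]
tool_rot: [0.43, 0.903, -0.001, -0.0]
ft_force: [-2.4, 2.4, 6.7]
grip_width: 0.0225
```

```bash
python3 - <<'E'
from h import *
o=bot.get_obs();print(o['clock'],o['eef_pos'],o['ft_force'])
snap('wrist','w56.png');snap('scene','s56.png')
a=cv2.imread('pics/w56.png')
s=cv2.resize(cv2.imread('pics/s56.png')[150:300,60:260],None,fx=2,fy=2)
c=np.zeros((390,800,3),np.uint8);c[:300,:400]=s;c[:384,400:]=a[:,56:456];cv2.imwrite('pics/c56.png',c)
E
```

```text
34.425 [ 0.45234461 -0.33842961  0.04665428] [-2.40309242  2.43341037  6.72005435]
```

View pics/c56.png

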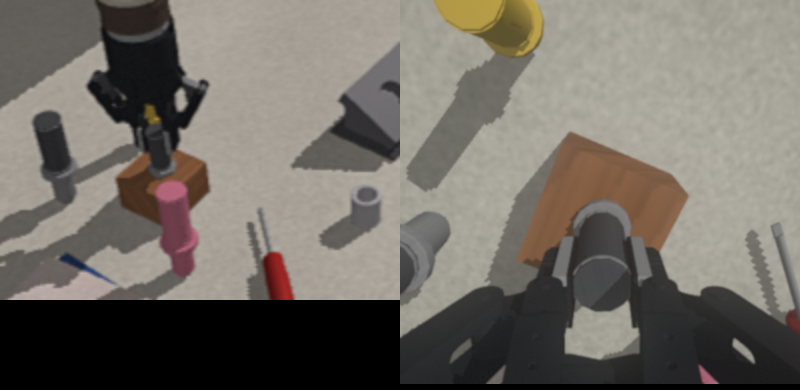

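The flange is on the block top: contact at 6.7 N, at exactly the TCP height I predicted. I'll open and retreat.

Request:
send_rows:
  deltas:
    - {"grip":0.4,"translation":[0,0,0],"twist":[0,0,0]}
    - {"grip":1,"translation":[0,0,0],"twist":[0,0,0]}
    - {"grip":1,"translation":[0,0,0],"twist":[0,0,0]}
    - {"grip":1,"translation":[0,0,-0.02],"twist":[0,0,0]}
    - {"grip":1,"translation":[0,0,-0.07],"twist":[0,0,0]}

```text
clock: 35.15
eef_pos: [0.4504, -0.3369, 0.1145]
tool_rot: [0.43, 0.903, 0.0, -0.004]
ft_force: [0.7, 0.1, -1.8]
grip_width: 0.0854
```

```bash
python3 - <<'E'
from plan import *
from h import *
o=bot.get_obs();print(o['clock'],o['eef_pos'],o['ft_force'],o['grip_width'])
snap('wrist','w57.png');snap('scene','s57.png')
a=cv2.imread('pics/w57.png')
s=cv2.resize(cv2.imread('pics/s57.png')[150:300,60:260],None,fx=2,fy=2)
c=np.zeros((390,800,3),np.uint8);c[:300,:400]=s;c[:384,400:]=a[:,56:456];cv2.imwrite('pics/c57.png',c)
q=np.array(o['joint_pos'])
T=pose((0,0,0),-10,90)[1]
delta(np.array([.639,-.188,.15]),T)
E
```

```text
35.15 [ 0.45  -0.337  0.114] [ 0.683  0.071 -1.816] 0.0854235185380118
clock 35.25 trans [ 0.003  0.239 -0.027] twist [ -0.1   0.6 -41. ]
```

View pics/c57.png

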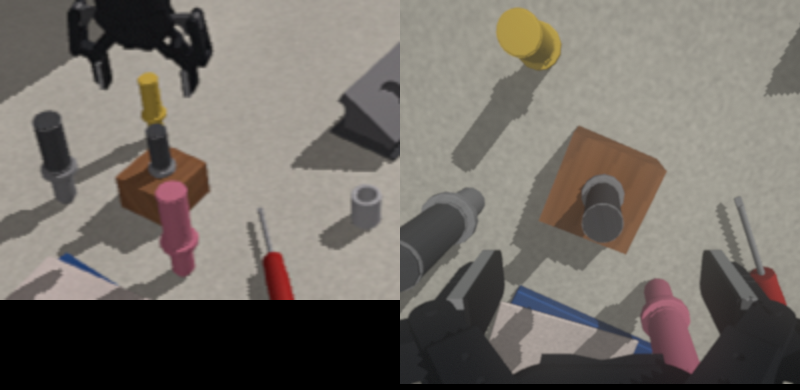

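Request:
send_rows:
  deltas:
    - {"grip":1,"translation":[0,0.02,-0.04],"twist":[0,0.2,-4]}
    - {"grip":1,"translation":[0,0.08,-0.04],"twist":[0,0.3,-13]}
    - {"grip":1,"translation":[0.002,0.14,-0.03],"twist":[0,0.5,-23]}
    - {"grip":1,"translation":[0.003,0.2,-0.027],"twist":[0,0.6,-33]}
    - {"grip":1,"translation":[0.003,0.239,-0.027],"twist":[-0.1,0.6,-41]}

```text
clock: 35.88
eef_pos: [0.6409, -0.1855, 0.1483]
tool_rot: [0.084, 0.997, 0.0, -0.001]
ft_force: [0.2, -0.9, 0.7]
grip_width: 0.0856
```

```bash
python3 - <<'E'
from plan import *
from h import *
o=bot.get_obs();print(o['clock'],o['eef_pos'],o['ft_force'],o['grip_width'])
c=snap('wrist','w58.png')
cv2.imwrite('pics/c58.png',cv2.resize(c['color'][80:260,150:350],None,fx=4,fy=3.3))
print(proj('w58',[.638,-.188,.04]))
E
```

```text
35.875 [ 0.641 -0.185  0.148] [ 0.18  -0.948  0.746] 0.08561705863580645
[253.969 174.518]
```

View pics/w58.png

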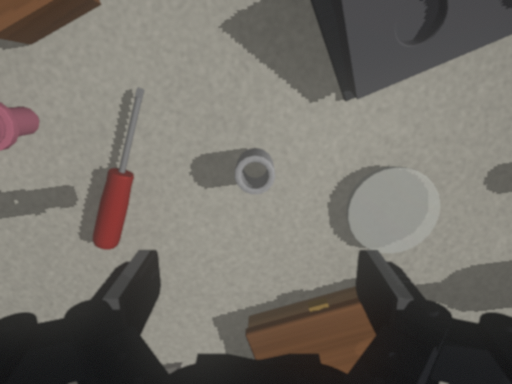

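Request:
send_rows:
  deltas:
    - {"grip":1,"translation":[-0.002,-0.003,0.05],"twist":[0,0,0]}
    - {"grip":1,"translation":[-0.002,-0.003,0.1],"twist":[0,0,0]}
    - {"grip":1,"translation":[-0.002,-0.003,0.13],"twist":[0,0,0]}
    - {"grip":1,"translation":[-0.002,-0.003,0.14],"twist":[0,0,0]}
    - {"grip":1,"translation":[-0.002,-0.003,0.14],"twist":[0,0,0]}

```text
clock: 36.55
eef_pos: [0.6458, -0.185, 0.0077]
tool_rot: [0.08, 0.997, 0.001, 0.0]
ft_force: [-0.5, 0.8, 0.4]
grip_width: 0.0852
```

```bash
python3 - <<'E'
from h import *
o=bot.get_obs();print(o['clock'],o['eef_pos'],o['ft_force'],o['grip_width'])
snap('wrist','w59.png')
E
```

```text
36.55 [ 0.64576296 -0.18503826  0.00768599] [-0.47170525  0.80588219  0.35778845] 0.0852325991004276
```

View pics/w59.png

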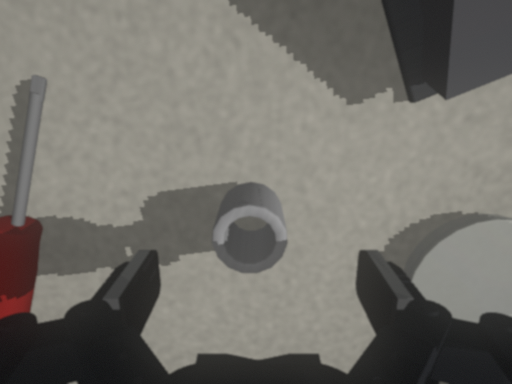

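```bash
python3 - <<'E'
from h import *
p=ray('w59',251,237,.04);print(p)
o=bot.get_obs();print(R.from_quat(o['tool_rot']).inv().apply(p-o['eef_pos']))
print(proj('w59',[.64,-.188,.04]))
E
```

```text
[ 0.63703498 -0.18650601  0.04      ]
[ 0.00932211 -0.00262023 -0.03100409]
[248.891382   243.19880457]
```

Request:
send_rows:
  deltas:
    - {"grip":1,"translation":[0.007,-0.002,0],"twist":[0,0,0]}
    - {"grip":1,"translation":[0.007,-0.002,0],"twist":[0,0,0]}
    - {"grip":0.5,"translation":[0.007,-0.002,0],"twist":[0,0,0]}
    - {"grip":0.3,"translation":[0.007,-0.002,0],"twist":[0,0,0]}
    - {"grip":0.3,"translation":[0.007,-0.002,0],"twist":[0,0,0]}

```text
clock: 37.22
eef_pos: [0.6396, -0.1862, 0.009]
tool_rot: [0.08, 0.997, 0.001, 0.002]
ft_force: [0.0, 0.4, 0.4]
grip_width: 0.0322
```

Request:
send_rows:
  deltas:
    - {"grip":0.1,"translation":[0,0,0],"twist":[0,0,0]}
    - {"grip":0,"translation":[0,0,0],"twist":[0,0,0]}
    - {"grip":0,"translation":[0,0,0],"twist":[0,0,0]}

```text
clock: 37.6
eef_pos: [0.6396, -0.1861, 0.009]
tool_rot: [0.08, 0.997, 0.001, 0.002]
ft_force: [0.2, -0.6, 0.5]
grip_width: 0.0001
```

```bash
python3 - <<'E'
from h import *
o=bot.get_obs();print(o['clock'],o['eef_pos'],o['ft_force'],o['grip_width'])
snap('wrist','w60.png')
E
```

```text
37.6 [ 0.6395673  -0.18614402  0.00895529] [ 0.23671967 -0.61176114  0.47443615] 9.298463101042459e-05
```

View pics/w60.png

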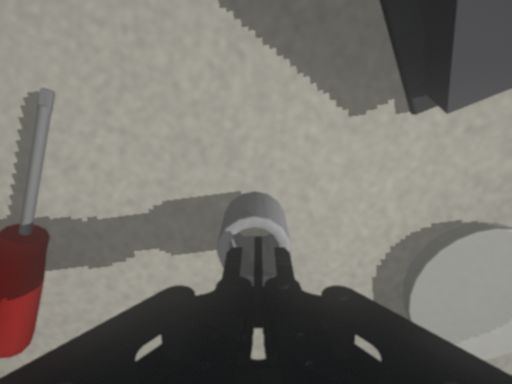

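```bash
python3 - <<'E'
from h import *
o=bot.get_obs();T=R.from_quat(o['tool_rot'])
for d in(0,-.01,-.02,-.03,-.04): print(d,proj('w60',o['eef_pos']+T.apply([0,0,d])),proj('w60',o['eef_pos']+T.apply([0.011,0,d])))
E
```

```text
0 [257.02857124 226.19755433] [257.03984335 207.83475886]
-0.01 [256.97439591 233.57364427] [256.98528775 214.35372754]
-0.02 [256.91415149 241.77605429] [256.92450249 221.61709022]
-0.03 [256.84675761 250.95187869] [256.85635595 229.7600697 ]
-0.04 [256.7708613  261.28532667] [256.77942471 238.95275161]
```

Request:
send_rows:
  deltas:
    - {"grip":0.3,"translation":[0.001,0,-0.006],"twist":[0,0,0]}
    - {"grip":1,"translation":[0.001,0,-0.006],"twist":[0,0,0]}
    - {"grip":1,"translation":[0.001,0,-0.006],"twist":[0,0,0]}
    - {"grip":1,"translation":[0.001,0,0.01],"twist":[0,0,0]}
    - {"grip":1,"translation":[0.001,0,0.02],"twist":[0,0,0]}

```text
clock: 38.28
eef_pos: [0.6376, -0.1856, -0.013]
tool_rot: [0.08, 0.997, 0.001, 0.0]
ft_force: [0.3, -0.4, -1.0]
grip_width: 0.0854
```

Request:
send_rows:
  deltas:
    - {"grip":1,"translation":[0,0,0.003],"twist":[0,0,0]}
    - {"grip":0.4,"translation":[0,0,0.003],"twist":[0,0,0]}
    - {"grip":0.3,"translation":[0,0,0.003],"twist":[0,0,0]}
    - {"grip":0.2,"translation":[0,0,0.003],"twist":[0,0,0]}
    - {"grip":0.2,"translation":[0,0,0.003],"twist":[0,0,0]}

```text
clock: 38.9
eef_pos: [0.6385, -0.1859, -0.015]
tool_rot: [0.08, 0.997, 0.001, 0.001]
ft_force: [-0.2, 1.1, 2.9]
grip_width: 0.0341
```

```bash
python3 - <<'E'
from h import *
o=bot.get_obs();print(o['clock'],o['eef_pos'],o['ft_force'],o['grip_width'])
snap('wrist','w61.png')
E
```

```text
38.9 [ 0.63845833 -0.18587183 -0.01496351] [-0.15399057  1.11873319  2.92319835] 0.0341342700351609
```

View pics/w61.png

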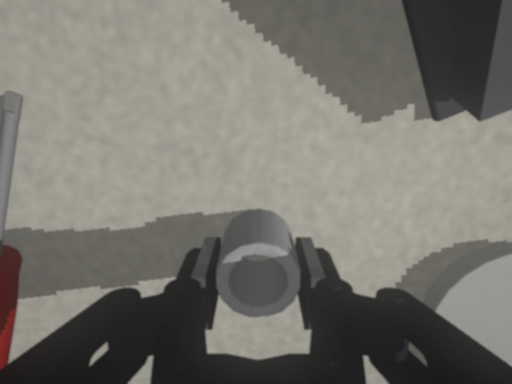

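Request:
send_rows:
  deltas:
    - {"grip":0,"translation":[0,0,0],"twist":[0,0,0]}
    - {"grip":0,"translation":[0,0,-0.02],"twist":[0,0,0]}
    - {"grip":0,"translation":[0,0,-0.06],"twist":[0,0,0]}
    - {"grip":0,"translation":[0,0,-0.11],"twist":[0,0,0]}
    - {"grip":0,"translation":[0,0,-0.15],"twist":[0,0,0]}

```text
clock: 39.58
eef_pos: [0.638, -0.1862, 0.1366]
tool_rot: [0.08, 0.997, 0.001, 0.002]
ft_force: [-0.3, -0.4, 0.0]
grip_width: 0.0344
```

```bash
python3 - <<'E'
from plan import *
from h import *
o=bot.get_obs();print(o['clock'],o['eef_pos'],o['ft_force'],o['grip_width'],o['joint_pos'])
c=snap('wrist','w62.png');s=snap('scene','s62.png')
cv2.imwrite('pics/c62.png',np.vstack([c['color'][150:384],s['color'][50:300]]))
T=pose((0,0,0),6.6,90)[1]
for f in(.25,.5,.75,1):
  P=np.array([.6385,-.186,.135])*(1-f)+f*np.array([.42,.323,.135]); delta(P,T)
print(iks(np.array([.42,.323,-.011]),T,np.array(o['joint_pos'])))
E
```

```text
39.575 [ 0.638 -0.186  0.137] [-0.269 -0.387  0.015] 0.03435006699695687 [-0.285  0.601  0.392  1.359  0.003 -0.125]
clock 39.67 trans [0.077 0.117 0.005] twist [ -0.    0.7 -15.8]
clock 39.67 trans [0.151 0.234 0.004] twist [ -0.    0.7 -15.8]
clock 39.67 trans [0.226 0.351 0.004] twist [ -0.    0.7 -15.8]
clock 39.67 trans [0.3   0.468 0.003] twist [ -0.    0.7 -15.8]
(array([ 0.656,  0.484, -0.233,  0.854, -0.   ,  0.54 ]), np.float64(2.492711339314101e-19))
```

View pics/c62.png

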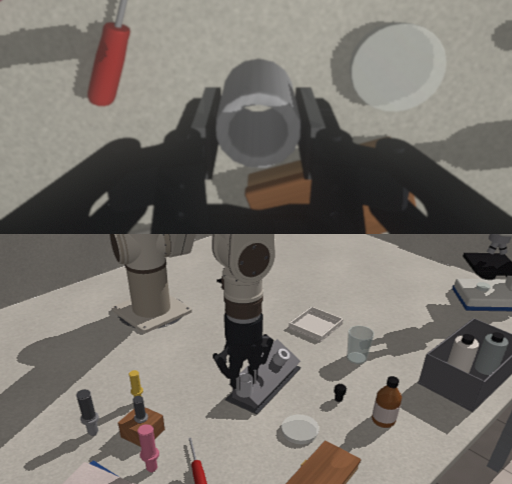

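Request:
send_rows:
  deltas:
    - {"grip":0,"translation":[0.02,0.031,0],"twist":[0,0.3,-3]}
    - {"grip":0,"translation":[0.05,0.078,0],"twist":[0,0.5,-7]}
    - {"grip":0,"translation":[0.082,0.128,0],"twist":[0,0.7,-11]}
    - {"grip":0,"translation":[0.114,0.178,0],"twist":[0,0.7,-14]}
    - {"grip":0,"translation":[0.146,0.228,0],"twist":[0,0.7,-15.8]}

```text
clock: 40.3
eef_pos: [0.5316, 0.0628, 0.1382]
tool_rot: [-0.058, 0.998, -0.0, -0.001]
ft_force: [0.5, 0.6, -0.4]
grip_width: 0.0346
```

```bash
python3 - <<'E'
from plan import *
from h import *
o=bot.get_obs();print(o['clock'],o['eef_pos'],o['grip_width'])
T=pose((0,0,0),6.6,90)[1]
delta(np.array([.42,.323,.11]),T)
E
```

```text
40.3 [0.532 0.063 0.138] 0.03464513745061262
clock 40.3 trans [0.081 0.271 0.028] twist [-0.  -0.1  0.1]
```

Request:
send_rows:
  deltas:
    - {"grip":0,"translation":[0.016,0.055,0],"twist":[0,0,0]}
    - {"grip":0,"translation":[0.033,0.11,0],"twist":[0,0,0]}
    - {"grip":0,"translation":[0.049,0.165,0],"twist":[0,0,0]}
    - {"grip":0,"translation":[0.066,0.22,0.01],"twist":[0,0,0]}
    - {"grip":0,"translation":[0.081,0.271,0.028],"twist":[0,0,0]}

```text
clock: 40.92
eef_pos: [0.4186, 0.3242, 0.1094]
tool_rot: [-0.058, 0.998, -0.0, -0.001]
ft_force: [0.4, -0.0, -1.6]
grip_width: 0.0341
```

```bash
python3 - <<'E'
from plan import *
from h import *
o=bot.get_obs();print(o['clock'],o['eef_pos'],o['grip_width'])
c=snap('wrist','w63.png')
T=pose((0,0,0),6.6,90)[1]
delta(np.array([.42,.323,.06]),T)
E
```

```text
40.925 [0.419 0.324 0.109] 0.034083979302329044
clock 40.98 trans [-0.005 -0.007  0.046] twist [ 0.1 -0.4  0.4]
```

View pics/w63.png

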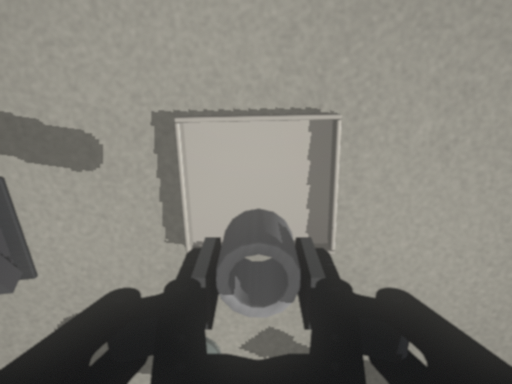

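Request:
send_rows:
  deltas:
    - {"grip":0,"translation":[-0.002,-0.002,0.035],"twist":[0,0,0]}
    - {"grip":0,"translation":[-0.003,-0.003,0.075],"twist":[0,0,0.3]}
    - {"grip":0,"translation":[-0.003,-0.003,0.1],"twist":[0,0,0.3]}
    - {"grip":0,"translation":[-0.003,-0.003,0.107],"twist":[0,0,0.3]}
    - {"grip":0,"translation":[-0.003,-0.003,0.107],"twist":[0,0,0.3]}

```text
clock: 41.6
eef_pos: [0.4166, 0.326, -0.001]
tool_rot: [-0.059, 0.998, 0.001, -0.004]
ft_force: [0.6, 0.1, -0.9]
grip_width: 0.0341
```

```bash
python3 - <<'E'
from plan import *
from h import *
c=snap('wrist','w64.png');s=snap('scene','s64.png')
o=bot.get_obs();print(o['clock'],o['eef_pos'],o['grip_width'],o['ft_force'])
T=pose((0,0,0),6.6,90)[1]
delta(np.array([.42,.323,-.011]),T)
cv2.imwrite('pics/c64.png',np.vstack([cv2.resize(s['color'][90:190,230:400],None,fx=3,fy=3)[:, :510],c['color'][84:384,:510]]))
E
```

```text
41.7 [0.418 0.327 0.   ] 0.03377101270506906 [-0.393  0.053 -0.892]
clock 41.7 trans [-0.002 -0.004  0.011] twist [ 0.2 -0.3  0.1]
```

View pics/c64.png

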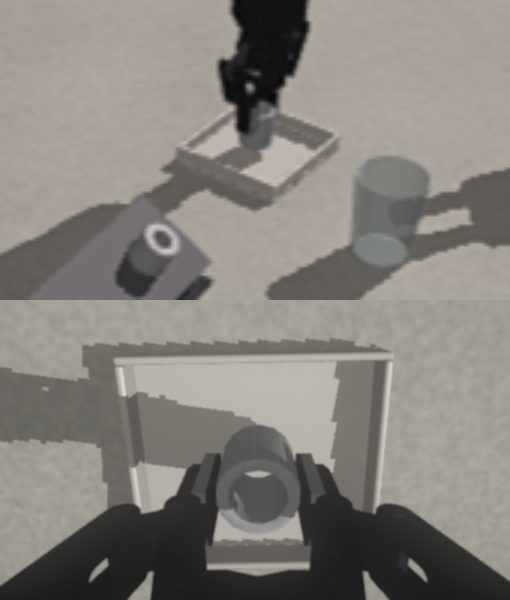

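Request:
send_rows:
  deltas:
    - {"grip":0,"translation":[0,-0.002,0.005],"twist":[0,0,0]}
    - {"grip":0,"translation":[0,-0.002,0.009],"twist":[0,0,0]}
    - {"grip":0,"translation":[0,-0.002,0.011],"twist":[0,0,0]}
    - {"grip":0,"translation":[0,-0.002,0.012],"twist":[0,0,0]}

```text
clock: 42.2
eef_pos: [0.4178, 0.3249, -0.011]
tool_rot: [-0.059, 0.998, 0.002, -0.003]
ft_force: [-3.6, -1.5, 10.0]
grip_width: 0.034
```

```bash
python3 - <<'E'
from h import *
o=bot.get_obs();print(o['clock'],o['eef_pos'],o['grip_width'],o['ft_force'],o['tool_rot'])
E
```

```text
42.2 [ 0.41777038  0.32493767 -0.0110294 ] 0.033950202309225255 [-3.60869621 -1.49742348  9.95809946] [-0.05869958  0.9982703   0.00150795 -0.00291385]
```

Request:
send_rows:
  deltas:
    - {"grip":0,"translation":[0,0,-0.001],"twist":[0,0,0]}
    - {"grip":0.5,"translation":[0,0,-0.001],"twist":[0,0,0]}
    - {"grip":0.75,"translation":[0,0,-0.001],"twist":[0,0,0]}
    - {"grip":0.9,"translation":[0,0,-0.001],"twist":[0,0,0]}

```text
clock: 42.7
eef_pos: [0.4178, 0.3249, -0.0101]
tool_rot: [-0.059, 0.998, 0.001, -0.003]
ft_force: [-0.7, 0.5, 0.4]
grip_width: 0.0763
```

```bash
python3 - <<'E'
from h import *
c=snap('wrist','w65.png')
o=bot.get_obs();print(o['clock'],o['eef_pos'],o['grip_width'],o['ft_force'])
E
```

```text
42.75 [ 0.41774882  0.3249086  -0.01012862] 0.07730711164754563 [ 0.32950475  0.1039535  -0.13842756]
```

View pics/w65.png

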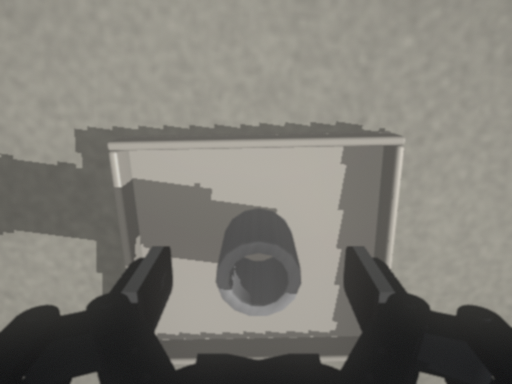

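The sleeve stands free in the tray at (258,275) with the jaws clear. I'll retreat straight up.

Request:
send_rows:
  deltas:
    - {"grip":0.9,"translation":[0,0,-0.02],"twist":[0,0,0]}
    - {"grip":0.9,"translation":[0,0,-0.06],"twist":[0,0,0]}
    - {"grip":0.9,"translation":[0,0,-0.11],"twist":[0,0,0]}
    - {"grip":0.9,"translation":[0,0,-0.16],"twist":[0,0,0]}
    - {"grip":0.9,"translation":[0,0,-0.18],"twist":[0,0,0]}

```text
clock: 43.38
eef_pos: [0.4203, 0.3256, 0.1736]
tool_rot: [-0.059, 0.998, 0.003, -0.0]
ft_force: [1.2, 0.5, 0.0]
grip_width: 0.0767
```

```bash
python3 - <<'E'
from h import *
c=snap('wrist','w66.png')['color'];s=snap('scene','s66.png')['color'];t=snap('top','t66.png')['color']
o=bot.get_obs();print(o['clock'],o['eef_pos'],o['grip_width'],o['ft_force'])
k=np.zeros((600,800,3),np.uint8);k[:384,:512]=s;k[384:600,:288]=cv2.resize(c,(288,216));k[384:600,300:588]=cv2.resize(t,(288,216))
k[:200,540:740]=cv2.resize(s[180:280,80:180],(200,200));cv2.imwrite('pics/c66.png',k)
E
```

```text
43.525 [0.41950436 0.32495802 0.17080842] 0.07667604281711767 [ 0.11675     0.56188425 -1.57039243]
```

View pics/c66.png

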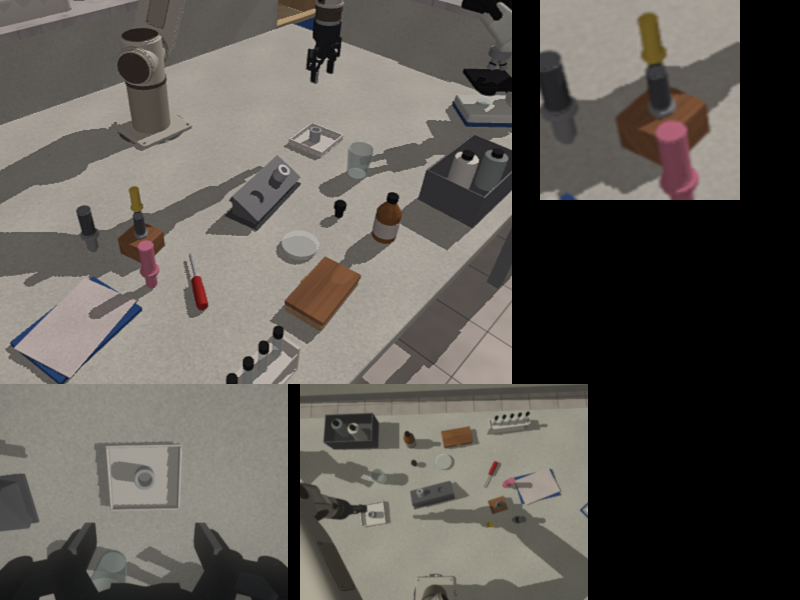

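The final pictures show:
- the sleeve upright in the tray (scene 315,134)
- the gauge upright in its block (139,225)
- the other sleeve seated in the stand (283,170)
- the dish, eyepiece, beaker and driver where they were, and the hand clear of everything

I'm handing the job in.

```bash
python3 -c "
from workcell import bot
print(bot.job_done())"
```

```text
the job is handed in; nothing more can be done
None
```

The job is handed in at about 43.5 s of the 64 s allowed. The small dark gauge slid freely down to its flange in the near (−y) sleeve, with about 11 N at contact. The gauge is back in its block, and that sleeve stands upright in the tray.

**What went wrong:**
- **Toppled out of the stand:** when I let go of the gauge in the seated sleeve, the two tipped out of the stand together. I stood them up on the bench, drew the gauge out, put it back in the block, and took the sleeve to the tray from there.
- **Missed grip:** my first grip on the sleeve shut just above its rim without touching it. I went lower and gripped it on the second try.

**Last checks:**
- **In place:** the pictures show the gauge upright with its flange on the block (6.7 N at seating), the sleeve upright in the tray (10 N at touchdown), and the other sleeve still seated in the stand. I did not try the gauge in that one.
- **Bench and robot:** the dish, eyepiece, beaker and driver look unmoved. The gripper is open and clear of everything.
- **Disagreement:** the fingertips sat some 30 mm or more behind the reported TCP, so I set the final sleeve grip height from contact and pictures instead.

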